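# Turn a sample tube over in the V-rest and label it

### The arm

A 6-joint arm with a two-finger parallel gripper is mounted at the origin on the work surface. World frame = base frame: x ahead of the robot, y to its left, z up, the work surface at z = 0. Lengths are in m, angles in degrees, forces in N, time in s.
With the tool pointing down it reaches from about 0.25 to 0.725 m from the base axis. Payload 4 kg.
Tool frame: the origin (TCP) lies between the finger pads; the fingertips stand 14 mm ahead of it and the grasp point (between the pads) lies 5 mm behind it (robot.nose_length is the distance from the TCP to the fingertips, in m); z points along the fingers, y is the line along which they close (so a half turn about z gives the same grasp; the last joint's range is limited). The gripper opens to 85 mm and grips with 20 to 120 N. Pads are 22 mm wide; open, the fingers measure 114 mm over their backs; the gripper's body (76 mm by 85 mm) begins 54 mm behind the grasp point. The pads swing forward as they close: fully open they stand 13 mm farther back than shut.
Start: joints at [64.4, 13.785, 0.286, 76.501, 0, 90], TCP at [0.216, 0.451, 0.224] pointing down, gripper open.
Joint ranges: [-155.79, 155.79], [-60.16, 107.12], [-62.33, 73.08], [-114, 123.19], [-81.49, 82.49], [-180, 180]. Speed limits (degrees/s): [159.86, 159.86, 180, 180, 180, 180].

### API

Orientations are given as [roll, pitch, yaw] about the fixed x, y, z axes, in that order (R = Rz(yaw) Ry(pitch) Rx(roll)).
In Python, from plant import robot gives the robot as it stands.
- The arm moves only by the tool drive_tool, never from a script. Its argument "motion" is a list of rows, each a list of 3 entries, a list of its own where there are three numbers: the shift along the tool's x, y, z in mm, then the turn about the tool's z in degrees, then the opening, from 0 (shut) to 1 (fully open). In form: [[[tx, ty, tz], turn, jaw], ...]. A call has 1 to 10 rows; each row shifts and turns the commanded pose from where the row before left it, along the tool's axes as they then stand; what a row does not reach is not made up. A row lasts 1/8 s, in which the tool goes at most 62.5 mm and 10.7 degrees, less where a joint would pass 70% of its speed; a pose out of reach is approached as far as the arm can. A call is refused whole if a number of a shift passes 62.5 or a number of a turn 10.7, either way. A call with a gripper value outside its range is refused whole. The fingers move at their own pace and stop on an object; the grip force is fixed at half the most. Time passes only in rows, so rows that do not move let the fingers close. It gives the time, the measured TCP pose, the force, the opening and the grip force at its end, in the units of the state.
- robot.sense(): the state, without advancing time (a new reading comes with each control period).
- robot.grab_frame(name): name is "scene" or "side" or "wrist"; returns a dict with "image" (384x512x3 uint8, red, green, blue), "mtx" (3x3 intrinsics, pixels), "R" (3x3) and "t" (3): a world point X has camera coordinates R X + t. Camera axes: x right, y down, z forward; pixel columns grow to the right and rows downward; lengths in m; the calibration is good to about 2 mm. A picture is of the moment at which its call begins. There is no depth.
- robot.sign_off(): hands the job in; it is judged then, once.
Trained networks look in a picture, given as the dict that the camera call returned (one of the last four; its "shot" number tells which), for a name from the list of things; names that differ only in an ending like _2 or _b are one class to them, and where a whole thing is asked for, a point or a joint stands for the part that bears it (a point fixed in the world has none). Each returns a list of dicts, best first, with "confidence" (0 to 1); they miss things now and then, are a little off and sometimes report something else, mostly with a low value. They report only what shows in the picture. A call takes as long as a camera call. They do not tell look-alikes from the thing itself.
- robot.cut_out(picture, label): "pixels" (384x512 bool, what is visible of it) and "bbox" ([left, top, right, bottom] in pixels, round what is visible of it).
The state is a dict: "t": time; "joints": joint angles; "qd": joint speeds; "joint_efforts": joint torques, N m; "ee_pos": TCP position; "tcp_rot": TCP orientation; "wrist_force": force on the tool from outside, world axes, zero at the start; "ft_torque": the same for the moment, N m; "gripper_width": finger opening in m; "grip_force": force on a finger pad.
Only numpy, scipy, OpenCV 4.12 (cv2) and the standard library are available. Lean on these libraries where they do the work, as an engineer would, in place of code of your own. Each camera call takes 0.05 s, during which the arm holds its last target. There are 200 camera calls.

### The job

Label the long sample tube: lift it out of the rack, set it in the sloping V-rest cap up and let go, take it again around its middle, lay it on the labeller's four rollers with its foot right up against the end stop and its cap at the other end, and let go. Then press the labeller's trigger to its halfway stop, pause there for a second, press it fully down and release it. Do not drop the tube or fire the trigger with no tube on the rollers, and leave the short tubes, loose bottles, label roll and marker where they are.

Things in the scene. Friction and masses are not known exactly. Their poses are not given: they have to be found in the camera images.
- tube_mid (a point): Middle of the long sample tube, on its axis, half-way along its 150 mm. z axis: from foot to cap. Frosted round body 25 mm in diameter, flat foot, white screw cap. It starts upright in one of the rack's six wells, foot 8 mm and top 158 mm above the table, and stands 55 mm higher than the three short tubes there, so the fingers can close on its cap in any direction.
- tube_cap (a point): Centre of the long tube's screw cap (29 mm in diameter, 22 mm high), on the axis, 11 mm below the top end and 64 mm from the tube's middle.
- tube: The long sample tube itself, about 75 g, sturdy: it may be gripped with 30 N; origin at the centre of its foot, z axis along it towards the cap.
- rack: White tube rack 100 x 150 x 60 mm, fixed, two rows of three wells 46 mm apart, wells 28 mm wide. Origin: centre of the underside; y along the rows of three. A tube must be raised 55 mm to come clear of its well.
- cradle: The V-rest: two steel V-blocks on a bar sloping at 45 degrees, fixed. Origin: on the axis of a tube lying in the V, where its foot meets the foot stop. z: up the slope along the tube, 45 degrees above level. x: level, across the V. y: into the V, 45 degrees below level; the V is open to -y. A tube at the stop has its middle at z = 75 mm, its cap centre at z = 139 mm; lying up to 20 mm higher is fine.
- v_gap (a point): Centre of the free gap between the two V-blocks, on the tube axis, 69 mm up the slope from the foot stop; axes as the V-rest's. The gap is 52 mm long and clear to 36 mm below the axis, for fingers. The lower block is 28 mm long, the upper one 15 mm (ending 110 mm from the stop); both are 52 mm wide and reach up level with the axis. The foot stop, 40 mm wide, reaches 8 mm above the axis.
- labeller: Desktop tube labeller, fixed, a white case 320 (x) x 300 (y) mm with a steel deck 65 mm above the table. Origin: centre of the underside; its front faces -x. The rollers and the trigger stand at its front; the label reel and its plate, up to 240 mm high, stand more than 120 mm behind the rollers' centre line.
- bed_seat (a point): Where the long tube's middle lies when it is seated on the labeller: on the tube axis, 107 mm above the table, 42 mm above the deck. Axes as the labeller's: y along the tube from foot end to cap end, z up. Two pairs of rubber rollers 22 mm in diameter carry it, at y = -62 to -30 and 26 to 48 mm, axes 17 mm either side, 16 mm lower; between the pairs it is free for fingers. The cap hangs free.
- bed_stop (a point): Centre of the contact spot on the face of the labeller's end stop, where the tube's foot must touch: on the tube axis, 75 mm from the seat's centre towards -y. The stop is an upright plate 44 mm wide and 6 mm thick; its top is 14 mm above the tube axis.
- trigger_top (a point): Centre of the top of the trigger, a grey button 34 mm in diameter in a black collar at the labeller's front corner, beside the end stop; 99 mm above the table. It goes straight down 12 mm in all: a soft 6 mm (1 to 3 N) to the firm halfway stop, then, past 7 N, a stiffer 6 mm (7 to 11 N) to the bottom. It springs back when released.
- trigger_cap (a joint): First stage of the trigger: 0 up, 0.006 m at the halfway stop.
- trigger_stem (a joint): Second stage of the trigger: 0 until the halfway stop is overcome, 0.006 m when fully down.
- short_a_mid (a point): Middle of a short tube (25 mm in diameter, 95 mm long, same cap, paper label) standing in the rack: leave it.
- short_b_mid (a point): Middle of another short tube in the rack: leave it.
- short_c_mid (a point): Middle of the third short tube in the rack: leave it.
- bottle_a: Clear infusion bottle, 76 mm in diameter, 173 mm high, standing loose behind the V-rest. Origin: centre of its underside. Leave it.
- bottle_b: Another such bottle beside it. Leave it.
- label_roll: Spare roll of labels, 76 mm in diameter, 40 mm high, lying flat on the table. Origin: centre of its underside. Leave it.
- marker: Marker pen, 130 mm long, lying on the table. Origin: under its middle. Leave it.
There are look-alikes about, which are no part of the job. Leave any black, green or orange look-alike of the tube alone.

How it is judged (in metres and radians):
On the way, in this order (a step that is already met when the one before it is completed fails the run):
1. the long tube lies in the V of the V-rest, cap up the slope, let go by the fingers (angle between the z axis of tube_mid and the z axis of cradle, either way round below 0.1 rad and x of tube_mid in the frame of cradle between -0.005 and 0.005 m and y of tube_mid in the frame of cradle between -0.005 and 0.005 m and z of tube_mid in the frame of cradle between 0.068 and 0.1 m and z of tube_cap in the frame of cradle above 0.1 m and contact force between the fingers and tube below 0.05 N), for 0.3 s.
2. the tube is held around its middle (within 32 mm of it) and lifted out of the V (contact force between the fingers and tube above 0.5 N and distance between the grasp point and tube_mid below 0.032 m and (y of tube_mid in the frame of cradle below -0.03 m or z of tube_mid in the frame of cradle above 0.14 m or z of tube_mid in the frame of cradle below 0 m or x of tube_mid in the frame of cradle above 0.05 m or x of tube_mid in the frame of cradle below -0.05 m)), for 0.1 s.
3. the tube lies on the four rollers, foot against the end stop, cap at the other end, let go (angle between the z axis of tube_mid and the y axis of bed_seat, either way round below 0.06 rad and x of tube_mid in the frame of bed_seat between -0.004 and 0.004 m and z of tube_mid in the frame of bed_seat between -0.004 and 0.004 m and y of tube_mid in the frame of bed_seat between -0.004 and 0.005 m and y of tube_cap in the frame of bed_seat above 0.05 m and contact force between the fingers and tube below 0.05 N), for 0.3 s.
4. the trigger is held at its halfway stop (value of joint trigger_cap above 0.0045 m and value of joint trigger_stem below 0.002 m), for 0.6 s.
5. the trigger is pressed fully down (value of joint trigger_stem above 0.0045 m), for 0.05 s.
At the end, for the whole second after the job is handed in: The long tube lies still and released on the labeller's four rollers, within 4 mm of its seat across and in height, straight to 0.06 rad, its foot within 5 mm of the end stop and its cap at the other end; the trigger is up again (both stages under 1.5 mm) (all of step 3 and linear speed of tube below 0.02 m/s and value of joint each of trigger_cap, trigger_stem below 0.0015 m); the robot touches nothing.
It fails at once if the trigger is pressed fully with no tube lying on the rollers (value of joint trigger_stem above 0.003 m and not (angle between the z axis of tube_mid and the y axis of bed_seat, either way round below 0.06 rad and x of tube_mid in the frame of bed_seat between -0.004 and 0.004 m and z of tube_mid in the frame of bed_seat between -0.004 and 0.004 m and y of tube_mid in the frame of bed_seat between -0.004 and 0.025 m and y of tube_cap in the frame of bed_seat above 0.05 m)).
It fails at once if the long tube is dropped (falls freely faster than 0.7 m/s, about 25 mm) (linear speed of tube above 0.7 m/s and contact force between the fingers and tube below 0.05 N).
It fails at once if the long tube ends up on the table (height (world z) of tube_mid below 0.04 m).
It fails at once if a short tube is moved by more than 20 mm (distance of any of short_a_mid, short_b_mid, short_c_mid from where it was at the start of the episode above 0.02 m).
It fails at once if a loose bottle, the label roll or the marker is moved by more than 20 mm (distance of any of bottle_a, bottle_b, label_roll, marker from where it was at the start of the episode above 0.02 m).
It also fails if it takes over 64 s, if anything falls off the work surface, if the arm or the gripper's body presses on something with over 40 N, if the wrist force passes 120 N, or if a joint passes its speed limit or range.

## Working session

There is one attempt and no reset: what is moved stays moved. The work goes in short steps, Python scripts to look and compute and a tool call to move; the robot and the scene stay as the last step left them, time stands still between calls to the robot, and variables do not carry over. Pictures are saved under pics/ and viewed, at most 10 in all, crops included, and the job is handed in when it is done.

Besides the shell and the picture viewer there is one more tool, called after ">>>" by a JSON object that holds its "fn" and its "kwargs", one argument or row to a line. drive_tool: Moves the arm, as the interface text tells. Its arguments: {"type":"object","properties":{"motion":{"type":"array","items":{"type":"array"}}},"required":["motion"]}

```bash
mkdir -p pics; ls; python3 - <<'E'
from plant import robot
import cv2,numpy as np
s=robot.sense();print(s['t'],s['ee_pos'],s['tcp_rot'],s['gripper_width'],robot.nose_length)
ims=[]
for n in ["scene","side"]:
    f=robot.grab_frame(n);ims.append(f['image'])
    cv2.imwrite(f"pics/{n}0.png",cv2.resize(f['image'][:,:,::-1],(800,600)))
    print(n,f['mtx'].tolist(),(-f['R'].T@f['t']).round(3))
    for l in ["tube","rack","cradle","labeller","trigger_top","bed_stop","short_a_mid","tube_cap","bottle_a","label_roll","marker"]:
        try:
            for d in robot.cut_out(f,l)[:6]: print(l,round(d['confidence'],2),d['bbox'])
        except Exception as e: print(l,e)
E
```

```text
pics
0.0 [0.21575044 0.45034546 0.22351767] [-1.79881197e+02 -1.27948355e-03  1.54401608e+02] 0.08558487359332802 0.014
scene [[458.24989473471567, 0.0, 254.42571215527175], [0.0, 458.24989473471567, 190.91331464314686], [0.0, 0.0, 1.0]] [ 1.543 -0.249  1.023]
tube 0.76 [339.6, 142.1, 351.7, 180.7]
tube 0.76 [324.8, 118.8, 329.6, 148.4]
tube 0.7 [284.9, 132.0, 295.9, 168.4]
tube 0.55 [372.8, 159.0, 388.6, 199.0]
rack 0.9 [320.9, 151.9, 365.8, 187.8]
cradle 0.74 [250.9, 159.3, 287.5, 199.4]
labeller 0.89 [108.0, 186.8, 228.9, 296.1]
trigger_top 0.47 [113.4, 201.5, 127.5, 211.1]
bed_stop 0.59 [108.7, 186.3, 223.6, 298.3]
short_a_mid 0.73 [251.3, 157.3, 291.2, 197.0]
short_a_mid 0.45 [323.4, 145.1, 333.2, 152.0]
tube_cap 0.77 [286.9, 127.0, 295.9, 169.9]
tube_cap 0.72 [338.9, 140.2, 348.2, 181.5]
tube_cap 0.68 [373.4, 156.2, 385.9, 196.3]
tube_cap 0.46 [324.0, 115.6, 336.0, 143.6]
tube_cap 0.2 [115.2, 201.4, 126.4, 212.7]
bottle_a 0.68 [324.6, 198.7, 357.9, 251.4]
bottle_a 0.64 [109.4, 184.1, 228.5, 295.2]
bottle_a 0.56 [282.4, 208.2, 306.5, 259.2]
bottle_a 0.54 [337.7, 140.0, 350.5, 17
[... 454 characters left out ...]
63.6, 325.6]
rack 0.56 [232.5, 296.7, 309.5, 384.0]
cradle 0.76 [269.5, 210.4, 293.4, 231.9]
labeller 0.86 [199.0, 87.1, 321.4, 194.5]
trigger_top 0.39 [293.2, 117.5, 303.9, 121.7]
bed_stop 0.9 [197.3, 88.8, 318.6, 194.3]
short_a_mid 0.57 [281.0, 292.4, 299.9, 314.8]
tube_cap 0.92 [330.9, 306.2, 354.1, 359.5]
tube_cap 0.91 [185.2, 310.8, 207.6, 367.8]
tube_cap 0.88 [247.7, 280.6, 266.2, 324.2]
tube_cap 0.84 [318.6, 237.4, 338.3, 293.2]
bottle_a 0.98 [171.4, 176.9, 206.5, 242.5]
bottle_a 0.7 [143.4, 219.3, 186.7, 287.5]
label_roll 0.78 [151.7, 287.0, 192.8, 326.7]
label_roll 0.37 [169.0, 174.6, 205.5, 241.2]
label_roll 0.25 [273.2, 213.9, 293.1, 236.8]
marker 0.65 [205.0, 215.7, 245.5, 243.0]
```

View pics/scene0.png

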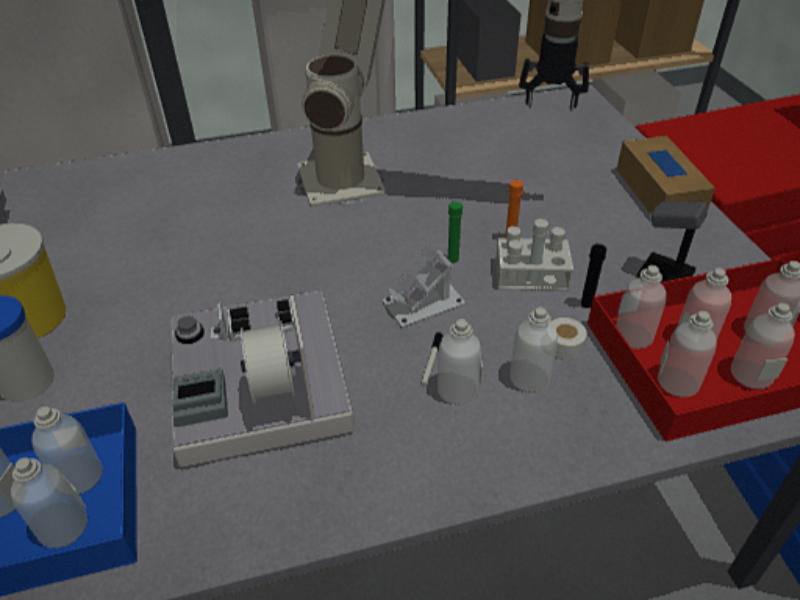

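View pics/side0.png

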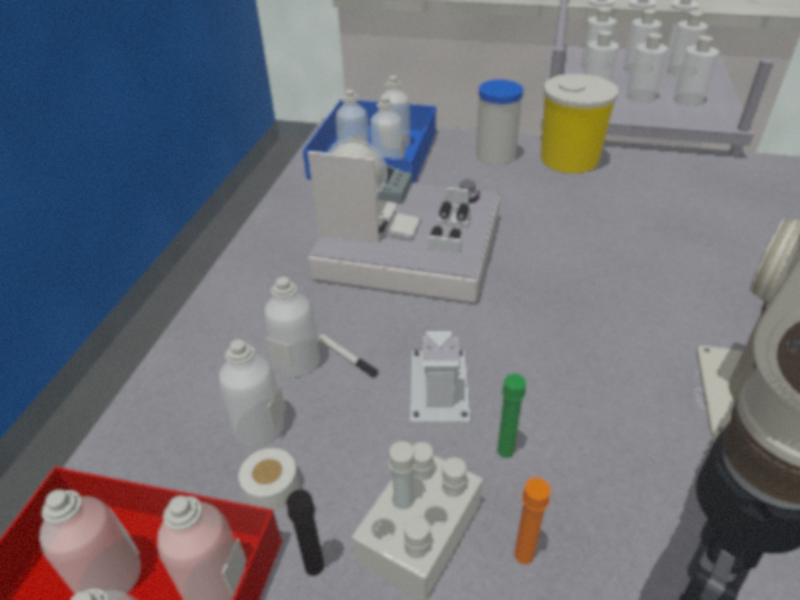

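The long tube is the white-capped, frosted one in the rack's back row: scene view (540,240), side view (402,470). Its look-alikes are the green one at (455,230), the orange one at (515,205) and the black one at (594,275), none of which stands in the rack. The V-rest, at (425,290), rises towards +y. The labeller's trigger is at (187,325) and its rollers at (260,315).

```bash
cat > h.py <<'E'
from plant import robot
import numpy as np, cv2
def ray(f,p):
    d=f['R'].T@np.linalg.inv(f['mtx'])@np.array([p[0],p[1],1.]); return -f['R'].T@f['t'], d/np.linalg.norm(d)
def onz(f,p,z):
    c,d=ray(f,p); return c+d*(z-c[2])/d[2]
def tri(L):
    A=np.zeros((3,3));b=np.zeros(3)
    for f,p in L:
        c,d=ray(f,p);M=np.eye(3)-np.outer(d,d);A+=M;b+=M@c
    return np.linalg.solve(A,b)
def proj(f,X):
    X=np.atleast_2d(X);q=(f['R']@X.T).T+f['t'];q=(f['mtx']@q.T).T;return q[:,:2]/q[:,2:]
E
python3 - <<'E'
from h import *
np.set_printoptions(precision=3,suppress=True)
S=robot.grab_frame("scene");D=robot.grab_frame("side")
v=lambda *p:np.array(p)*.64
for n,a,b in [("tubetop",(540,222),(401,447)),("Vtop",(438,255),(440,335)),("trig",(187,325),(468,187))]:
    print(n,tri([(S,v(*a)),(D,v(*b))]))
print("tube",onz(S,v(540,222),.158),onz(D,v(401,447),.158))
for p in [(412,352),(466,352),(470,418),(411,418)]: print("plate side",onz(D,v(*p),.008))
for p in [(384,300),(405,323),(463,300)]: print("plate scene",onz(S,v(*p),.008))
for p in [(312,258),(478,283),(500,195)]: print("lab side",onz(D,v(*p),.065))
for p in [(172,318),(323,293),(350,412)]: print("lab scene",onz(S,v(*p),.065))
for l in ["bottle_a"]:
    for d in robot.cut_out(D,l)[:2]: b=d['bbox'];print(l,onz(D,((b[0]+b[2])/2,b[3]-6),0))
c=S['image'][95:215,235:395,::-1];e=D['image'][190:384,190:345,::-1]
W=robot.grab_frame("wrist");print((-W['R'].T@W['t']),W['R'][2],W['mtx'][0,0])
o=np.zeros((480,800,3),np.uint8);a=cv2.resize(c,(480,360));o[:360,:480]=a;b=cv2.resize(e,(320,400));o[:400,480:]=b
cv2.imwrite("pics/crop1.png",o)
E
```

```text
tubetop [0.501 0.312 0.16 ]
Vtop [0.499 0.096 0.128]
trig [ 0.524 -0.396  0.087]
tube [0.499 0.313 0.158] [0.501 0.311 0.158]
plate side [0.554 0.015 0.008]
plate side [ 0.466 -0.003  0.008]
plate side [0.44  0.133 0.008]
plate side [0.527 0.151 0.008]
plate scene [ 0.476 -0.008  0.008]
plate scene [0.554 0.016 0.008]
plate scene [0.522 0.15  0.008]
lab side [ 0.772 -0.13   0.065]
lab side [ 0.465 -0.116  0.065]
lab side [ 0.458 -0.413  0.065]
lab scene [ 0.471 -0.427  0.065]
lab scene [ 0.482 -0.133  0.065]
lab scene [ 0.789 -0.145  0.065]
bottle_a [0.743 0.075 0.   ]
bottle_a [0.743 0.228 0.   ]
[0.146 0.485 0.374] [ 0.274 -0.131 -0.953] 282.25737733520486
```

View pics/crop1.png

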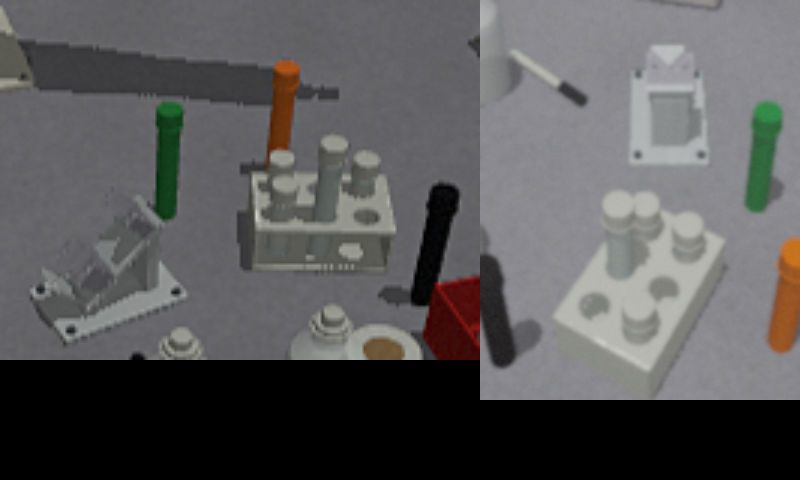

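The crop confirms it: the tall tube with the white cap and frosted body, at crop (330,175), stands in the rack. I'll move above it.

>>> {"fn": "drive_tool", "kwargs": {
  "motion": [
    [[0,0,0],10.5,1],
    [[0,0,0],10.5,1],
    [[0,0,0],10.5,1],
    [[0,0,0],10.5,1],
    [[0,0,0],10.4,1]
  ]
}}

```text
t: 2.02
ee_pos: [0.216, 0.4509, 0.2244]
tcp_rot: [-180.0, -0.0, 101.7]
wrist_force: [-0.3, -0.3, -0.6]
gripper_width: 0.0852
grip_force: 0.0
```

>>> {"fn": "drive_tool", "kwargs": {
  "motion": [
    [[-32,41,0],0,1],
    [[-32,41,0],0,1],
    [[-33,42,0],0,1],
    [[-33,42,0],0,1],
    [[-33,42,0],0,1],
    [[-33,42,0],0,1],
    [[0,0,0],0,1],
    [[0,0,0],0,1],
    [[0,0,0],0,1]
  ]
}}

```text
t: 3.15
ee_pos: [0.5002, 0.3119, 0.2245]
tcp_rot: [-180.0, -0.0, 102.1]
wrist_force: [0.8, 0.1, 0.2]
gripper_width: 0.0854
grip_force: 0.0
```

```bash
python3 - <<'E'
from h import *
np.set_printoptions(precision=4,suppress=True)
W=robot.grab_frame("wrist");s=robot.sense();print(s['t'],s['ee_pos'],s['tcp_rot'],s['joints'])
for d in robot.cut_out(W,"tube")[:4]+robot.cut_out(W,"tube_cap")[:4]: print(round(d['confidence'],2),d['bbox'])
print(proj(W,[[.5,.312,.158],[.5,.312,.136]]))
cv2.imwrite("pics/w1.png",W['image'][:,:,::-1])
E
```

```text
3.2 [0.5002 0.312  0.2247] [-179.9986   -0.009   102.111 ] [ 31.9508  24.1545  15.0039  80.8477   0.0089 109.8398]
0.94 [55.1, 117.5, 155.0, 161.6]
0.83 [110.1, 230.8, 170.6, 288.9]
0.72 [338.9, 101.1, 423.9, 141.9]
0.56 [244.2, 156.8, 279.0, 210.3]
0.92 [246.0, 156.4, 285.1, 214.9]
0.9 [110.6, 232.6, 171.3, 289.7]
0.8 [340.4, 102.8, 424.2, 142.6]
0.73 [55.9, 114.8, 154.1, 160.3]
[[258.8805 201.2873]
 [258.9195 192.8566]]
```

View pics/w1.png

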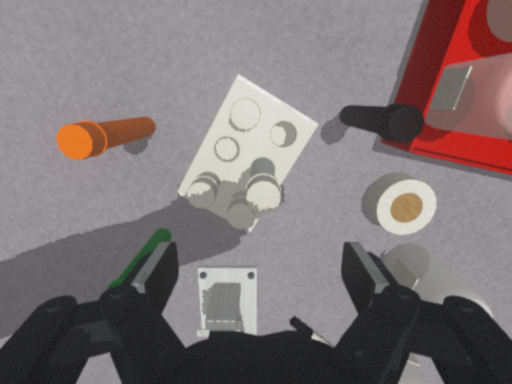

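The wrist view shows the tube's cap at (264,195), the short tubes at (205,188) and (241,208), and the V-rest's high end at (228,268).

```bash
python3 - <<'E'
from h import *
np.set_printoptions(precision=4,suppress=True)
W=robot.grab_frame("wrist")
g=cv2.cvtColor(W['image'],cv2.COLOR_RGB2GRAY)
c=cv2.HoughCircles(cv2.GaussianBlur(g[165:225,235:295],(3,3),0),cv2.HOUGH_GRADIENT,1,10,param1=80,param2=8,minRadius=14,maxRadius=20)
print(c[0][:4]+[235,165,0] if c is not None else c)
print(onz(W,(264,195),.158))
print("plate",onz(W,(197,268),.008),onz(W,(258,268),.008))
E
```

```text
[[262.5 189.5  17.2]
 [263.5 200.5  19.4]]
[0.5032 0.3182 0.158 ]
plate [0.4433 0.1365 0.008 ] [0.5322 0.1555 0.008 ]
```

>>> {"fn": "drive_tool", "kwargs": {
  "motion": [
    [[3,3,30],0,1],
    [[0,0,30],0,1],
    [[0,0,22],0,1],
    [[0,0,0],0,1],
    [[0,0,0],0,0],
    [[0,0,0],0,0],
    [[0,0,0],0,0],
    [[0,0,0],0,0],
    [[0,0,0],0,0],
    [[0,0,0],0,0]
  ]
}}

```text
t: 4.6
ee_pos: [0.5043, 0.3152, 0.1439]
tcp_rot: [179.9, -0.1, 102.0]
wrist_force: [-0.7, 0.4, 5.0]
gripper_width: 0.0253
grip_force: 69.0
```

>>> {"fn": "drive_tool", "kwargs": {
  "motion": [
    [[0,0,-10],0,0],
    [[0,0,-20],0,0],
    [[0,0,-20],0,0],
    [[0,0,-20],0,0],
    [[0,0,-20],0,0],
    [[0,0,-20],0,0],
    [[0,0,-20],0,0],
    [[0,0,-20],0,0],
    [[0,0,0],0,0]
  ]
}}

```text
t: 5.72
ee_pos: [0.5044, 0.3151, 0.2942]
tcp_rot: [179.8, -0.1, 102.0]
wrist_force: [1.1, 0.8, -0.7]
gripper_width: 0.0253
grip_force: 67.1
```

```bash
python3 - <<'E'
from h import *
W=robot.grab_frame("wrist");D=robot.grab_frame("side");S=robot.grab_frame("scene")
o=np.zeros((600,800,3),np.uint8)
o[:384,:512]=W['image'][:,:,::-1]
o[:300,512:800]=cv2.resize(D['image'][130:380,140:380,::-1],(288,300))
o[300:600,512:800]=cv2.resize(S['image'][60:210,240:384,::-1],(288,300))
cv2.imwrite("pics/lift.png",o)
s=robot.sense();print(s['t'],s['ee_pos'],s['gripper_width'],proj(D,s['ee_pos']),proj(S,s['ee_pos']))
for d in robot.cut_out(D,"tube")[:4]: print(round(d['confidence'],2),d['bbox'])
E
```

```text
5.875 [0.50326526 0.31447551 0.29129431] 0.02535731542887725 [[252.955168   236.14052722]] [[351.94834805 106.02404846]]
0.95 [329.1, 307.5, 355.3, 360.3]
0.78 [318.8, 238.8, 337.9, 291.9]
0.73 [185.9, 311.9, 209.0, 368.7]
0.65 [246.0, 224.4, 261.9, 294.1]
```

View pics/lift.png

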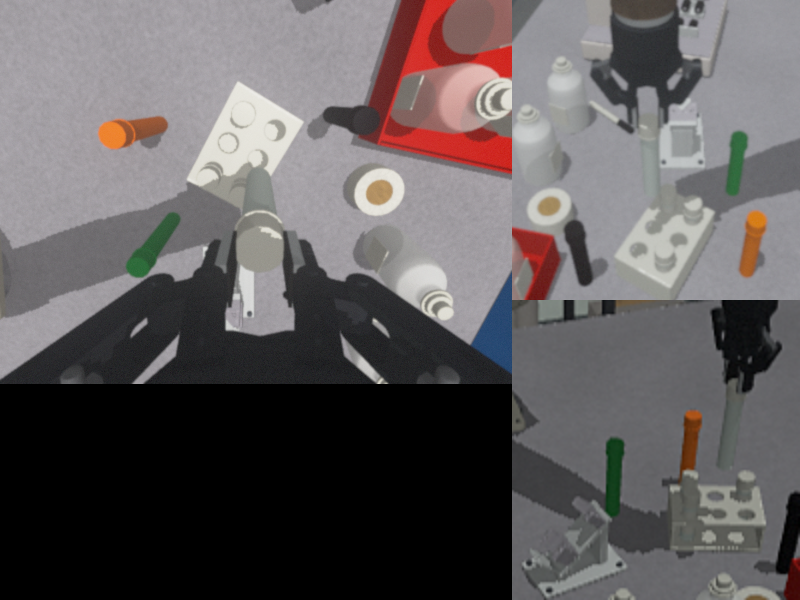

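The tube is held by its cap, at wrist (260,240), and is out of the rack. The cap seems to sit forward of the pads, so I'll check the offset and tilt.

```bash
python3 - <<'E'
from h import *
np.set_printoptions(precision=4,suppress=True)
W=robot.grab_frame("wrist");s=robot.sense();p=s['ee_pos'];print(s['ee_pos'],s['joints'])
print("tcp px",proj(W,[p,p+[0,0,.005],p+[0,0,.016]]))
print("captop",onz(W,(259,252),p[2]+.014), onz(W,(260,240),p[2]+.014))
S=robot.grab_frame("scene");D=robot.grab_frame("side")
# foot: tri from side/scene views by network bottom
for f,n in ((S,'S'),(D,'D')):
    for d in robot.cut_out(f,"tube"):
        b=d['bbox']
        q=proj(f,p)[0]
        if abs(b[0]-q[0])<30 and abs(b[1]-q[1])<40:
            ys,xs=np.nonzero(d['pixels']);m=ys>ys.max()-10
            print(n,d['confidence'],b,[(y,xs[ys==y].mean()) for y in range(ys.min(),ys.max()+1,8)])
            vp=p-[0,0,.13];print("pred vertical foot",proj(f,vp))
I=W['image'][200:300,210:310,::-1];cv2.imwrite("pics/cap.png",cv2.resize(I,(600,600)))
E
```

```text
[0.5031 0.3144 0.2911] [ 32.0043  24.3052  24.9813  90.8162  -0.0006 110.0019]
tcp px [[259.0118 239.9559]
 [258.9851 244.0842]
 [258.9205 254.0859]]
captop [0.5031 0.3145 0.3051] [0.5022 0.3217 0.3051]
S 0.78 [340.7, 97.4, 354.9, 143.4] [(99, np.float64(350.5)), (107, np.float64(350.5)), (115, np.float64(349.5)), (123, np.float64(348.0)), (131, np.float64(347.0)), (139, np.float64(346.0))]
pred vertical foot [[346.6003 141.9402]]
S 0.62 [325.7, 117.2, 331.8, 145.5] [(115, np.float64(329.5)), (123, np.float64(330.0)), (131, np.float64(328.5)), (139, np.float64(327.5))]
pred vertical foot [[346.6003 141.9402]]
D 0.73 [245.7, 226.2, 263.4, 294.5] [(225, np.float64(252.5)), (233, np.float64(254.0)), (241, np.float64(255.5)), (249, np.float64(256.0)), (257, np.float64(256.5)), (265, np.float64(256.0)), (273, np.float64(256.5)), (281, np.float64(257.5)), (289, np.float64(257.5))]
pred vertical foot [[255.2641 286.3862]]
```

View pics/cap.png

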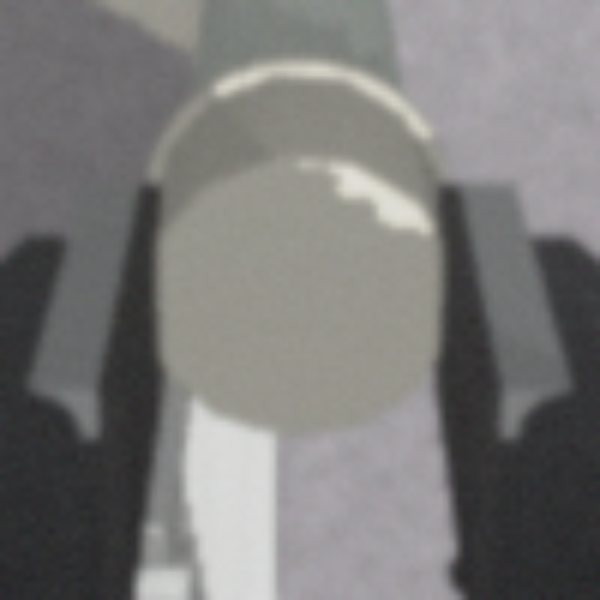

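The grip is sound: the cap is centred between the pads and the tube hangs vertical. I'll move across to view the V-rest.

>>> {"fn": "drive_tool", "kwargs": {
  "motion": [
    [[-15,-6,-15],0,0],
    [[-45,-8,0],0,0],
    [[-45,-8,0],0,0],
    [[-45,-8,0],0,0],
    [[-45,-8,0],0,0],
    [[-45,-8,0],0,0],
    [[-45,-8,0],0,0],
    [[-45,-6,0],0,0],
    [[-17,0,0],0,0],
    [[0,0,0],0,0]
  ]
}}

```text
t: 7.42
ee_pos: [0.517, -0.0382, 0.3081]
tcp_rot: [179.9, -0.0, 101.9]
wrist_force: [0.1, 1.0, -1.2]
gripper_width: 0.0255
grip_force: 67.1
```

```bash
python3 - <<'E'
from h import *
W=robot.grab_frame("wrist");s=robot.sense();print(s['t'],s['ee_pos'],s['tcp_rot'],s['gripper_width'])
cv2.imwrite("pics/cr.png",cv2.resize(W['image'][0:300,130:400,::-1],(540,600)))
O=np.array([.508,.023,.054]);h=np.array([-.208,.978,0]);zc=(h+[0,0,1])/2**.5;x=np.array([.978,.208,0])
yc=np.cross(zc,x);print(yc)
print(proj(W,[O+.11*zc+.026*x,O+.11*zc-.026*x,O+.015*zc+.026*x,O-.008*yc+.02*x]))
import pickle;pickle.dump({k:W[k] for k in('mtx','R','t')},open('Wcr.pkl','wb'))
E
```

```text
7.475 [ 0.51700644 -0.03716314  0.30794782] [ 1.79960393e+02 -2.61809360e-02  1.01950051e+02] 0.025151672728700097
[-0.14707821  0.69155043 -0.70692859]
[[287.47253015  38.15817473]
 [237.1638321   38.28151767]
 [281.22846086 105.07263075]
 [276.31831279 117.45979408]]
```

View pics/cr.png

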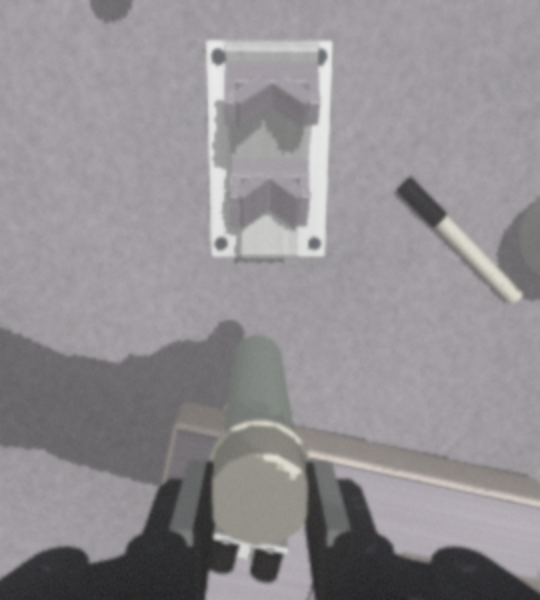

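The V-rest's plate spans crop (207..332, 40..257), with V-blocks around (272,100) and (268,195) and the stop at (260,260). The marker is at (455,240). I'll zoom in with a model overlay.

```bash
cat >> h.py <<'E'
def cradle_pts(O,yaw):
    a=np.radians(yaw);h=np.array([np.cos(a),np.sin(a),0]);x=np.array([np.sin(a),-np.cos(a),0])
    z=(h+[0,0,1])/2**.5;y=np.cross(z,x)
    L=[]
    for s in (15,43,95,110): L.append([O+z*s/1e3+x*q/1e3+y*p/1e3 for q,p in((-26,0),(-17.7,0),(0,17.7),(17.7,0),(26,0))])
    L.append([O-y*.008+x*.02,O-y*.008-x*.02])
    return L
E
python3 - <<'E'
from h import *
W=robot.grab_frame("wrist");S=robot.grab_frame("scene");D=robot.grab_frame("side")
O=np.array([.507,.026,.054])
def mk(f,x0,y0,w,hh,k,ov):
    I=cv2.resize(np.ascontiguousarray(f['image'][y0:y0+hh,x0:x0+w,::-1]),None,fx=k,fy=k,interpolation=cv2.INTER_CUBIC)
    I=cv2.convertScaleAbs(I,alpha=1.3)
    if ov:
        for P in cradle_pts(O,102.):
            q=((proj(f,P)-[x0-.5,y0-.5])*k).astype(np.int32);cv2.polylines(I,[q],False,(0,0,255),1)
    return I
o=np.zeros((600,800,3),np.uint8)
o[:,:250]=mk(W,234,15,50,120,5,0);o[:,250:500]=mk(W,234,15,50,120,5,1)
o[:300,500:]=mk(S,245,150,60,60,5,1);o[300:,500:]=mk(S,245,150,60,60,5,0)
cv2.imwrite("pics/z.png",o)
E
```

```text
(no output)
```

View pics/z.png

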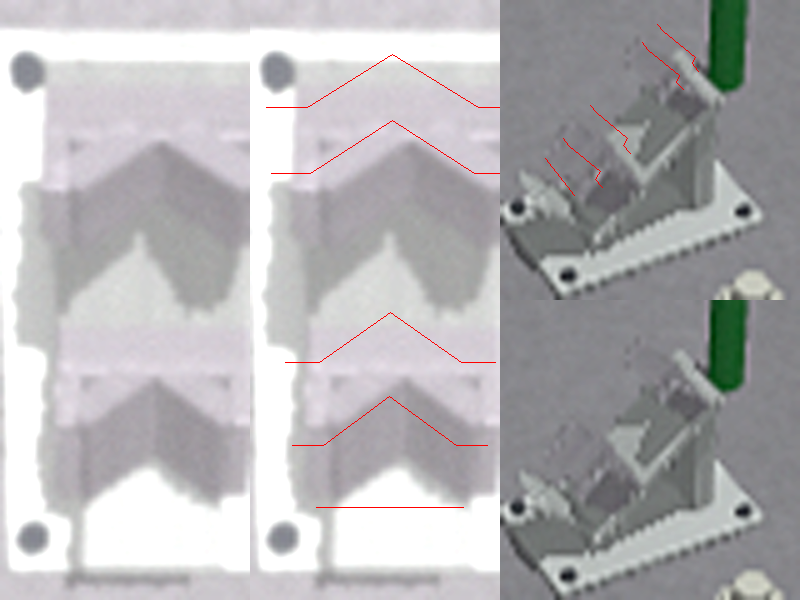

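The real blocks sit lower and nearer than my model. Next is a fit of the V-rest's origin to the groove apexes: wrist crop (160,140), (155,200), (155,380), (150,465), plus the upper block's corners in the scene view.

```bash
python3 - <<'E'
from h import *
from scipy.optimize import least_squares
np.set_printoptions(precision=4,suppress=True)
W=robot.grab_frame("wrist");S=robot.grab_frame("scene");D=robot.grab_frame("side")
wp=np.array([[150,465],[155,380],[155,200],[160,140]])/5+[234,15]-.5
sp=np.array([[280,160.4],[289.4,170.4]])
def res(p,useS=1,yaw=102.):
    L=cradle_pts(p[:3],yaw)
    r=(proj(W,[L[i][2] for i in range(4)])-wp).ravel()
    if useS:r=np.r_[r,(proj(S,[L[3][0],L[3][4]])-sp).ravel()*1.5]
    return r
for u in (0,1):
    r=least_squares(res,[.507,.02,.045],args=(u,));print(r.x,r.fun)
O=r.x
L=cradle_pts(O,102.)
def mk(f,x0,y0,w,hh,k):
    I=cv2.resize(np.ascontiguousarray(f['image'][y0:y0+hh,x0:x0+w,::-1]),None,fx=k,fy=k,interpolation=cv2.INTER_CUBIC)
    I=cv2.convertScaleAbs(I,alpha=1.1)
    for P in cradle_pts(O,102.):
        q=((proj(f,P)-[x0-.5,y0-.5])*k).astype(np.int32);cv2.polylines(I,[q],False,(0,0,255),1)
    return I
o=np.zeros((600,800,3),np.uint8)
o[:,:300]=mk(W,230,15,60,120,5)
o[:300,500:]=mk(S,245,150,60,60,5);o[300:,500:]=mk(D,250,190,60,60,5)
cv2.imwrite("pics/z2.png",o)
E
```

```text
[0.5133 0.0111 0.0593] [ 0.2876 -0.5103 -0.3686  0.5614  0.4149  0.2499 -0.3141 -0.3094]
[0.5144 0.0169 0.0349] [  1.575   -4.7923   0.9834  -3.0944   1.9032  -1.5595   1.2178  -1.3467
  -9.2671   1.0538 -11.0605   0.18  ]
```

View pics/z2.png

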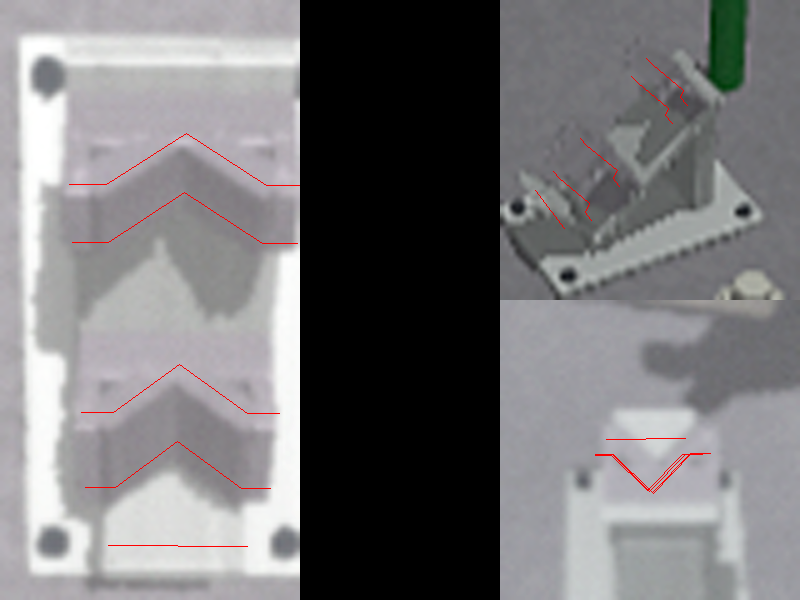

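The side view shows the groove's apex at (655,459), block corners at (605,432) and (718,432), and the foot stop's top edge at (612..697, 408). I'll refit on these together with the wrist points.

```bash
python3 - <<'E'
from h import *
from scipy.optimize import least_squares
np.set_printoptions(precision=4,suppress=True)
W=robot.grab_frame("wrist");D=robot.grab_frame("side")
wp=np.array([[150,465],[155,380],[155,200],[160,140]])/5+[234,15]-.5
dp=(np.array([[655,459],[605,432],[718,432],[612,408],[697,408]])-[500,300])/5+[250,190]-.5
def res(p,w=1):
    L=cradle_pts(p[:3],p[3])
    r=(proj(W,[L[i][2] for i in range(4)])-wp).ravel()
    c=sorted(proj(D,[L[3][0],L[3][4]]).tolist());s=sorted(proj(D,L[4]).tolist())
    r2=(np.array([proj(D,L[3][2])[0].tolist()]+c+s)-dp).ravel()
    return np.r_[r,r2*w,(p[3]-102)*1.]
for w in (.3,1,3):
    r=least_squares(res,[.511,.011,.058,102],args=(w,));print(r.x,r.fun)
E
```

```text
[  0.5132   0.0117   0.0516 101.8989] [ 0.2293 -1.2367 -0.4124  0.0894  0.4012  0.5005 -0.3184  0.2369  0.1762
  0.0152 -0.324  -0.7147 -0.1469 -0.7604 -0.0624  0.0617 -0.3911  0.0298
 -0.1011]
[  0.5126   0.0119   0.0492 101.6115] [-0.1017 -1.4762 -0.6917 -0.0695  0.2381  0.5698 -0.4419  0.3994  0.6143
  0.9143 -1.0078 -1.5488 -0.4496 -1.6196  0.0192  0.9596 -1.096   0.9091
 -0.3885]
[  0.5116   0.0117   0.0488 101.1541] [-0.7083 -1.5208 -1.2183 -0.1038 -0.1073  0.5644 -0.725   0.4059  2.2448
  3.0742 -2.4825 -4.5038 -0.808  -4.3312  1.3308  3.0472 -2.0132  3.158
 -0.8459]
```

V-rest origin ≈ (0.513, 0.0115, 0.050), with the up-slope heading at 102°, which is the tool's x axis. I'll put the foot over the lower block and lower it.

>>> {"fn": "drive_tool", "kwargs": {
  "motion": [
    [[15,3,0],0,0],
    [[22,3,0],0,0],
    [[22,0,10],0,0],
    [[0,0,25],0,0],
    [[0,0,25],0,0],
    [[0,0,25],0,0],
    [[0,0,15],0,0],
    [[0,0,0],0,0],
    [[0,0,0],0,0]
  ]
}}

```text
t: 9.0
ee_pos: [0.5113, 0.022, 0.2084]
tcp_rot: [179.9, 0.0, 102.0]
wrist_force: [0.3, -0.9, -1.0]
gripper_width: 0.0256
grip_force: 67.1
```

>>> {"fn": "drive_tool", "kwargs": {
  "motion": [
    [[0,0,5],0,0],
    [[0,0,5],0,0],
    [[0,0,0],0,0]
  ]
}}

```text
t: 9.38
ee_pos: [0.5104, 0.0217, 0.197]
tcp_rot: [-180.0, -0.0, 102.0]
wrist_force: [1.1, 0.1, -1.0]
gripper_width: 0.0254
grip_force: 67.1
```

>>> {"fn": "drive_tool", "kwargs": {
  "motion": [
    [[0,0,3],0,0],
    [[0,0,2],0,0],
    [[0,0,0],0,0]
  ]
}}

```text
t: 9.75
ee_pos: [0.511, 0.0218, 0.1924]
tcp_rot: [180.0, 0.0, 102.0]
wrist_force: [1.2, -0.8, -1.0]
gripper_width: 0.0257
grip_force: 66.9
```

>>> {"fn": "drive_tool", "kwargs": {
  "motion": [
    [[0,0,2],0,0],
    [[0,0,2],0,0],
    [[0,0,0],0,0]
  ]
}}

```text
t: 10.12
ee_pos: [0.5111, 0.0219, 0.1889]
tcp_rot: [179.9, 0.0, 102.0]
wrist_force: [0.6, -0.1, 2.3]
gripper_width: 0.0257
grip_force: 67.4
```

>>> {"fn": "drive_tool", "kwargs": {
  "motion": [
    [[11,0,0.5],0,0],
    [[11,0,1],0,0],
    [[10.5,0,2],0,0],
    [[10.5,0,2.5],0,0],
    [[10,0,3.5],0,0],
    [[0,0,0],0,0]
  ]
}}

```text
t: 10.88
ee_pos: [0.499, 0.0745, 0.1784]
tcp_rot: [-179.9, -0.0, 102.1]
wrist_force: [-0.4, -0.8, 0.8]
gripper_width: 0.0255
grip_force: 61.7
```

```bash
python3 - <<'E'
from h import *
W=robot.grab_frame("wrist");S=robot.grab_frame("scene")
s=robot.sense();print(s['t'],s['ee_pos'],s['wrist_force'],s['ft_torque'],s['gripper_width'])
for n,f in(('W',W),('S',S)):
  for d in robot.cut_out(f,"tube")[:5]: print(n,round(d['confidence'],2),d['bbox'])
print(proj(S,s['ee_pos']))
o=np.zeros((384,800,3),np.uint8);o[:,:512]=W['image'][:,:,::-1];o[:288,512:]=cv2.resize(S['image'][110:206,235:331,::-1],(288,288))
cv2.imwrite("pics/tilt.png",o)
E
```

```text
10.975 [0.49920746 0.07377892 0.17865145] [-0.37135068 -1.18574453  0.34526391] [-0.39215823 -0.01223337 -0.00951208] 0.025580504722882563
W 0.89 [71.4, 2.2, 185.5, 72.3]
W 0.56 [235.3, 219.5, 285.1, 273.4]
W 0.25 [470.1, 68.9, 512.0, 141.9]
S 0.88 [285.4, 129.0, 294.8, 169.8]
S 0.74 [372.2, 156.4, 390.6, 195.6]
S 0.59 [253.7, 144.9, 275.4, 190.7]
S 0.58 [322.6, 119.6, 333.1, 146.4]
S 0.34 [281.3, 204.7, 309.6, 260.7]
[[272.24982162 150.15180204]]
```

View pics/tilt.png

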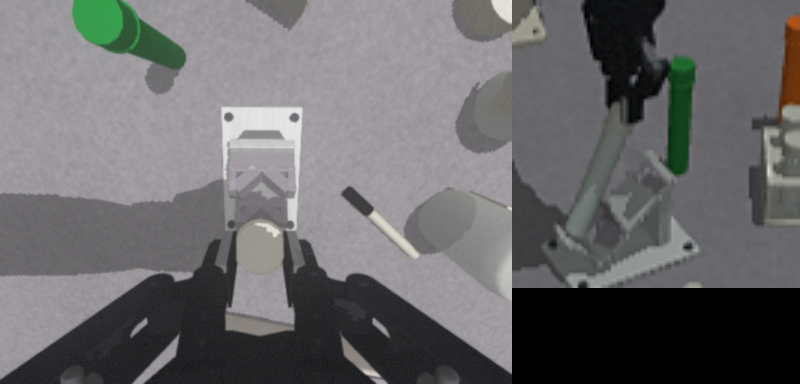

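The tube is tilting as planned: in the scene inset it leans into the V with its foot at the stop. I'll finish the arc.

>>> {"fn": "drive_tool", "kwargs": {
  "motion": [
    [[9.5,0,4],0,0],
    [[9.5,0,5],0,0],
    [[9,0,5.5],0,0],
    [[8.5,0,6],0,0],
    [[4,0,3],0,0],
    [[0,0,0],0,0]
  ]
}}

```text
t: 11.82
ee_pos: [0.4911, 0.1137, 0.1551]
tcp_rot: [-180.0, -0.0, 102.0]
wrist_force: [0.7, -0.4, 1.4]
gripper_width: 0.0252
grip_force: 59.0
```

>>> {"fn": "drive_tool", "kwargs": {
  "motion": [
    [[1,0,2],0,0],
    [[1,0,2],0,0],
    [[0,0,0],0,0]
  ]
}}

```text
t: 12.2
ee_pos: [0.4909, 0.1151, 0.1513]
tcp_rot: [-180.0, 0.0, 102.0]
wrist_force: [0.2, -1.0, 1.6]
gripper_width: 0.0255
grip_force: 58.9
```

```bash
python3 - <<'E'
from h import *
s=robot.sense();print(s['ee_pos'],s['wrist_force'],s['ft_torque'])
E
```

```text
[0.49086488 0.11507334 0.15130243] [ 0.22184269 -0.99117484  1.58691055] [-0.42842059 -0.15327651  0.02297556]
```

>>> {"fn": "drive_tool", "kwargs": {
  "motion": [
    [[0,0,1],0,0],
    [[0,0,0],0,0.3],
    [[0,0,0],0,0.35],
    [[0,0,0],0,0.4],
    [[0,0,0],0,0.5],
    [[0,0,0],0,0.6],
    [[0,0,0],0,0.65],
    [[0,0,0],0,0.65]
  ]
}}

```text
t: 13.2
ee_pos: [0.4908, 0.1152, 0.1504]
tcp_rot: [-180.0, -0.0, 102.0]
wrist_force: [-0.5, 0.8, 0.3]
gripper_width: 0.0554
grip_force: 0.0
```

>>> {"fn": "drive_tool", "kwargs": {
  "motion": [
    [[0,0,-10],0,0.65],
    [[0,0,-30],0,0.7],
    [[0,0,-40],0,1],
    [[-20,0,-20],0,1],
    [[-40,0,0],0,1],
    [[-40,0,0],0,1],
    [[-40,0,0],0,1],
    [[-20,0,0],0,1],
    [[0,0,0],0,1],
    [[0,0,0],0,1]
  ]
}}

```text
t: 14.45
ee_pos: [0.5239, -0.0404, 0.2505]
tcp_rot: [-180.0, -0.0, 102.0]
wrist_force: [0.2, 0.5, 0.1]
gripper_width: 0.0856
grip_force: 0.0
```

```bash
python3 - <<'E'
from h import *
np.set_printoptions(precision=4,suppress=True)
W=robot.grab_frame("wrist");S=robot.grab_frame("scene");D=robot.grab_frame("side")
s=robot.sense();print(s['t'],s['ee_pos'],s['wrist_force'])
O=np.array([.513,.0115,.048]);a=np.radians(102);h=np.array([np.cos(a),np.sin(a),0]);z=(h+[0,0,1])/2**.5;x=np.array([np.sin(a),-np.cos(a),0]);y=np.cross(z,x)
for n,f in(('W',W),('S',S),('D',D)):
  q=proj(f,[O,O+.075*z,O+.139*z,O+.15*z-.0145*y]);print(n,q.tolist())
  for l in("tube","tube_cap"):
   for d in robot.cut_out(f,l)[:6]:
    b=d['bbox'];c=np.array([(b[0]+b[2])/2,(b[1]+b[3])/2])
    if np.linalg.norm(c-q[1])<60:
        ys,xs=np.nonzero(d['pixels']);v=cv2.fitLine(np.c_[xs,ys].astype(np.float32),cv2.DIST_L2,0,.01,.01).ravel()
        print(l,round(d['confidence'],2),b,'axis',v,'model dir',(q[2]-q[0])/np.linalg.norm(q[2]-q[0]))
E
```

```text
14.6 [ 0.524  -0.0401  0.2505] [-0.8338  0.3523  0.4902]
W [[259.24780490583674, 122.34445772862644], [259.2828871313314, 70.69377505665189], [259.32965319543666, 1.8412691830935197], [259.33347921455857, -2.5658495147246776]]
tube 0.89 [241.8, 2.0, 280.1, 128.5] axis [  0.0084  -1.     260.4431  57.0068] model dir [ 0.0007 -1.    ]
tube_cap 0.64 [242.6, 2.9, 280.5, 130.5] axis [  0.009   -1.     260.5614  56.9801] model dir [ 0.0007 -1.    ]
S [[254.17869035547244, 189.14115031755588], [269.0696730804075, 171.1035368560555], [282.0914492810123, 155.33011410569782], [281.52436327885107, 150.91018728652747]]
tube 0.89 [251.1, 151.2, 288.0, 186.6] axis [  0.6418  -0.7669 269.3531 168.7736] model dir [ 0.6366 -0.7712]
tube 0.88 [286.8, 127.3, 296.0, 166.5] axis [  0.0493  -0.9988 290.6955 144.8684] model dir [ 0.6366 -0.7712]
tube_cap 0.93 [255.0, 150.0, 286.4, 190.0] axis [  0.6415  -0.7671 269.4853 168.7147] model dir [ 0.6366 -0.7712]
D [[279.7366653501799, 215.41293921354966], [280.65757106122425, 214.83902996671333], [281.5670659280824, 214.27223196798212], [281.66083485953067, 207.426523418924]]
tube 0.57 [274.7, 206.7, 288.1, 222.5] axis [  0.9744   0.2249 282.5102 213.4558] model dir [ 0.8487 -0.5289]
```

The tube lies in the V, aligned with the fitted axis. I'm out of picture views, so from here I'll measure numerically. Next I estimate the tube's height along the V and get rough roller positions.

```bash
python3 - <<'E'
from h import *
np.set_printoptions(precision=4,suppress=True)
S=robot.grab_frame("scene");D=robot.grab_frame("side");W=robot.grab_frame("wrist")
O=np.array([.513,.0115,.048]);a=np.radians(102);h=np.array([np.cos(a),np.sin(a),0]);z=(h+[0,0,1])/2**.5;x=np.array([np.sin(a),-np.cos(a),0]);y=np.cross(z,x)
t=np.linspace(0,6.28,40)
for s in(0,.005,.01,.02):
    P=[O+(s+l)*z+r*(np.cos(u)*x+np.sin(u)*y) for l,r in((0,.0125),(.128,.0125),(.128,.0145),(.15,.0145)) for u in t]
    for n,f in(('S',S),('W',W)):
        q=proj(f,P);print(s,n,q.min(0),q.max(0))
v=lambda *p:np.array(p)*.64
for p in [(445,210),(462,212),(437,232),(453,235)]: print("roller",onz(D,v(*p),.1))
print("stop top",onz(D,v(457,192),.121))
print("trig",tri([(S,(120.4,206.3)),(D,(298.5,119.6))]),onz(S,(120,205),.099),onz(D,(298.5,119.6),.099))
E
```

```text
0 S [251.0559 149.5276] [288.0236 191.7867]
0 W [239.6851 -25.6296] [278.788  129.7314]
0.005 S [252.035  148.2748] [289.0602 190.5985]
0.005 W [239.2605 -33.2312] [279.2121 126.969 ]
0.01 S [253.0157 147.0198] [290.0986 189.4083]
0.01 W [238.8171 -41.1589] [279.655  124.1317]
0.02 S [254.9823 144.503 ] [292.181  187.0216]
0.02 W [237.8684 -58.0799] [280.6025 118.2202]
roller [ 0.5519 -0.2807  0.1   ]
roller [ 0.519  -0.2799  0.1   ]
roller [ 0.5536 -0.2052  0.1   ]
roller [ 0.5234 -0.2013  0.1   ]
stop top [ 0.535  -0.3155  0.121 ]
trig [ 0.5249 -0.3918  0.0916] [ 0.5237 -0.393   0.099 ] [ 0.5245 -0.3749  0.099 ]
```

>>> {"fn": "drive_tool", "kwargs": {
  "motion": [
    [[-40,-6,0],0,1],
    [[-41,-6,0],0,1],
    [[-41,-6,0],0,1],
    [[-41,-6,0],7.1,1],
    [[-39,-11,0],7.1,1],
    [[0,0,0],0,1],
    [[0,0,0],0,1],
    [[0,0,0],0,1]
  ]
}}

```text
t: 16.05
ee_pos: [0.5271, -0.2445, 0.2505]
tcp_rot: [180.0, -0.0, 87.9]
wrist_force: [0.3, 0.5, -0.5]
gripper_width: 0.0852
grip_force: 0.0
```

```bash
python3 - <<'E'
from h import *
np.set_printoptions(precision=4,suppress=True)
W=robot.grab_frame("wrist");s=robot.sense();print(s['t'],s['ee_pos'],s['tcp_rot'])
g=cv2.cvtColor(W['image'],cv2.COLOR_RGB2GRAY)
P=np.array([[.537,-.238,.107],[.537,-.313,.107],[.525,-.385,.099]]);print(proj(W,P))
for d in robot.cut_out(W,"trigger_top")[:3]: print(round(d['confidence'],2),d['bbox'])
c=proj(W,P)[0].astype(int);print(c)
n,lab,st,ce=cv2.connectedComponentsWithStats((g<60).astype(np.uint8))
for i in range(1,n):
    if 80<st[i][4]<20000: print(st[i],ce[i],g[lab==i].mean())
y0,y1,x0,x1=100,300,170,350
sub=cv2.resize(g[y0:y1,x0:x1],None,fx=.5,fy=.25,interpolation=cv2.INTER_AREA)
for i,r in enumerate(sub): print(y0+4*i,''.join(" .:-=+*#%@"[min(9,v//26)] for v in r))
E
```

```text
16.1 [ 0.5271 -0.2444  0.2506] [179.992   -0.0081  87.9109]
[[268.3208 170.8999]
 [270.0879 234.642 ]
 [261.6997 284.211 ]]
0.56 [249.6, 272.5, 280.9, 300.6]
[268 170]
[250 204  17  28 414] [258.1401 218.1232] 53.80193236714976
[279 204  16  26 235] [285.8426 217.4213] 57.42553191489362
[247 260  35  17 158] [263.2975 264.9177] 52.721518987341774
100 +++++++++++++++++++***********************************************************************
104 +++++++++++++++++++***********************************************************************
108 +++++++++++++++++++***********************************************************************
112 +++++++++++++++++++***********************************************************************
116 +++++++++++++++++++***********************************************************************
120 ++++++++++++++++++++**********************************************************************
124 ++++++++++++++++++++**********************************************************************
128 +++++++++++++++++++++******************++++++++*++++++******+++*******************
[... 3298 characters left out ...]
:+****************************=....
272 ....=+++++++++++++++++++===========+++::+*++==-=-==+*+=:-+***************************=....
276 ...:+++++++++++++++++++++==========++=:=+==---------=+*=:+***************************+:...
280 ...=++++++++++++++++++++++=========**+-++---========-=+=-+****************************=:..
284 ..=++++++++++++++++++++++*+++++++++***==+-============+=+*****************************+=..
288 .-+++++++++++++++++++++++**************+===============+********************************=.
292 -+++++++++++++++++++++++++******+++*++++++============+++++++*++*************+*+*******++-
296 +++++++++++++++++++++++++++++++++++++++++++=========++++++++++++++++++++++++++++++++++++++
```

The image dump shows the four rollers (columns 248–267 and 278–297, rows 137–157 and 203–230) and the trigger near (265,286). Next is a fit of the seat pose.

```bash
python3 - <<'E'
from h import *
from scipy.optimize import least_squares
np.set_printoptions(precision=4,suppress=True)
W=robot.grab_frame("wrist")
g=cv2.cvtColor(W['image'],cv2.COLOR_RGB2GRAY)
m=np.zeros_like(g);m[125:240,243:305]=(g[125:240,243:305]<90)
n,lab,st,ce=cv2.connectedComponentsWithStats(m)
B=sorted([st[i][:4].tolist() for i in range(1,n) if st[i][4]>120],key=lambda b:(b[1]//40,b[0]));print(B)
t=np.linspace(0,6.28,60)
def boxes(p):
    a=np.radians(p[2]);X=np.array([np.cos(a),np.sin(a),0]);Y=np.array([-np.sin(a),np.cos(a),0]);C=np.array([p[0],p[1],.091])
    R=[]
    for ys in((.026,.048),(-.062,-.03)):
        for sx in(-.017,.017):
            q=proj(W,[C+X*(sx+.011*np.cos(u))+Y*v+[0,0,.011*np.sin(u)] for v in ys for u in t]);R.append(np.r_[q.min(0),q.max(0)])
    return np.array(R)
T=np.array([[b[0]-.5,b[1]-.5,b[0]+b[2]-.5,b[1]+b[3]-.5] for b in B],float)
r=least_squares(lambda p:(boxes(p)-T).ravel(),[.537,-.238,-2.2],loss='soft_l1');print(r.x);print(boxes(r.x)-T)
for px in((265,286.5),(264.5,285)): print("trig",onz(W,px,.099))
s=robot.sense();print(s['ee_pos'],s['tcp_rot'],s['joints'])
# trigger disc edge
gg=g[240:310,235:295]
print(cv2.HoughCircles(cv2.GaussianBlur(gg,(3,3),0),cv2.HOUGH_GRADIENT,1,10,param1=60,param2=8,minRadius=12,maxRadius=20)[0][:3]+[235,240,0])
E
```

```text
[[248, 138, 19, 21], [279, 138, 19, 20], [249, 203, 19, 31], [278, 202, 19, 31]]
[ 0.5419 -0.2525 -1.212 ]
[[-0.9402 -1.3529  0.516   0.9108]
 [-0.6602 -1.8237  0.8553  1.4275]
 [ 0.0046 -0.8537  0.038   0.4519]
 [ 0.0123 -0.2674  0.0794  1.0365]]
trig [ 0.5291 -0.3886  0.099 ]
trig [ 0.5286 -0.3864  0.099 ]
[ 0.5272 -0.2445  0.2506] [179.981    0.0013  87.9015] [-24.887   22.7729  16.7488  83.958    0.0062  67.2115]
[[263.5 277.5  19.4]
 [264.5 287.5  13.8]]
```

>>> {"fn": "drive_tool", "kwargs": {
  "motion": [
    [[50,-6,0],0,1],
    [[52,-6,0],0,1],
    [[52,-6,0],0,1],
    [[52,-6,0],0,1],
    [[52,-6,0],0,1],
    [[51.5,-6.7,0],0,1],
    [[0,0,0],-7.1,1],
    [[0,0,0],-7,1],
    [[0,0,40],0,1],
    [[0,0,0],0,1]
  ]
}}

```text
t: 17.45
ee_pos: [0.4995, 0.0655, 0.208]
tcp_rot: [-179.6, -0.0, 102.0]
wrist_force: [0.1, 0.1, 0.7]
gripper_width: 0.0852
grip_force: 0.0
```

```bash
python3 - <<'E'
from h import *
np.set_printoptions(precision=4,suppress=True)
W=robot.grab_frame("wrist");s=robot.sense();p=s['ee_pos'];print(s['t'],p,s['tcp_rot'])
O=np.array([.513,.0115,.048]);a=np.radians(102);h=np.array([np.cos(a),np.sin(a),0]);z=(h+[0,0,1])/2**.5;x=np.array([np.sin(a),-np.cos(a),0]);y=np.cross(z,x)
T=O+.079*z;print("target",T,"h,x err mm",(T-p)@h*1e3,(T-p)@x*1e3)
t=np.linspace(0,6.28,40)
for sft in(0,.005,.01):
    q=proj(W,[O+(sft+l)*z+r*(np.cos(u)*x+np.sin(u)*y) for l,r in((.128,.0145),(.15,.0145)) for u in t]);print(sft,q.min(0),q.max(0))
for l in("tube","tube_cap"):
  for d in robot.cut_out(W,l)[:3]: print(l,round(d['confidence'],2),d['bbox'])
E
```

```text
17.5 [0.5009 0.0655 0.2098] [-179.823    -0.0161  101.95  ]
target [0.5014 0.0661 0.1039] h,x err mm 0.5517383508947057 0.6353324124241326
0 [242.0245 125.2439] [282.549  174.2254]
0.005 [241.6    120.6477] [283.0364 170.798 ]
0.01 [241.1559 115.8472] [283.5463 167.2228]
tube 0.69 [244.1, 128.9, 285.4, 228.2]
tube_cap 0.77 [104.9, 0.0, 194.4, 63.7]
tube_cap 0.71 [243.4, 127.4, 287.0, 229.4]
```

>>> {"fn": "drive_tool", "kwargs": {
  "motion": [
    [[-1,2,20],0,1],
    [[0,0,30],0,1],
    [[0,0,30],0,1],
    [[0,0,15],0,1],
    [[0,0,7],0,1],
    [[0,0,0],0,1]
  ]
}}

```text
t: 18.35
ee_pos: [0.5048, 0.0647, 0.109]
tcp_rot: [179.9, 0.0, 101.9]
wrist_force: [0.3, -0.0, 0.1]
gripper_width: 0.0857
grip_force: 0.0
```

>>> {"fn": "drive_tool", "kwargs": {
  "motion": [
    [[0,0,0],0,0.6],
    [[0,0,0],0,0.4],
    [[0,0,0],0,0.3],
    [[0,0,0],0,0.2],
    [[0,0,0],0,0],
    [[0,0,0],0,0],
    [[0,0,0],0,0]
  ]
}}

```text
t: 19.23
ee_pos: [0.5026, 0.0642, 0.1092]
tcp_rot: [-179.9, 0.0, 101.9]
wrist_force: [-5.7, -1.3, 8.8]
gripper_width: 0.0181
grip_force: 56.7
```

>>> {"fn": "drive_tool", "kwargs": {
  "motion": [
    [[0,0,0],0,0.4],
    [[0,0,0],0,0.5],
    [[0,0,0],0,0.5],
    [[0,-2,3],0,0.5],
    [[0,0,2],0,0.5],
    [[0,0,0],0,0.5]
  ]
}}

```text
t: 19.98
ee_pos: [0.502, 0.0641, 0.1031]
tcp_rot: [-180.0, -0.0, 101.9]
wrist_force: [0.5, 0.3, -0.5]
gripper_width: 0.0424
grip_force: 0.0
```

>>> {"fn": "drive_tool", "kwargs": {
  "motion": [
    [[0,0,2],0,0.5],
    [[0,0,0],0,0.5],
    [[0,0,0],0,0.5]
  ]
}}

```text
t: 20.35
ee_pos: [0.5023, 0.0642, 0.1014]
tcp_rot: [180.0, 0.0, 101.9]
wrist_force: [-1.0, 0.1, -0.5]
gripper_width: 0.0429
grip_force: 0.0
```

No contact with the body so far, so I'll close again.

>>> {"fn": "drive_tool", "kwargs": {
  "motion": [
    [[0,0,0],0,0.4],
    [[0,0,0],0,0.3],
    [[0,0,0],0,0.2],
    [[0,0,0],0,0],
    [[0,0,0],0,0],
    [[0,0,0],0,0]
  ]
}}

```text
t: 21.1
ee_pos: [0.5025, 0.0642, 0.1018]
tcp_rot: [180.0, 0.0, 101.9]
wrist_force: [-0.4, -0.3, 5.0]
gripper_width: 0.0221
grip_force: 58.7
```

>>> {"fn": "drive_tool", "kwargs": {
  "motion": [
    [[0,0,-5],0,0],
    [[0,0,-15],0,0],
    [[0,0,-25],0,0],
    [[0,0,-25],0,0],
    [[0,0,-25],0,0],
    [[0,0,-25],0,0],
    [[0,0,0],0,0],
    [[0,0,0],0,0]
  ]
}}

```text
t: 22.1
ee_pos: [0.5019, 0.0641, 0.2207]
tcp_rot: [-179.9, -0.0, 101.9]
wrist_force: [0.3, 0.0, -2.2]
gripper_width: 0.0217
grip_force: 58.9
```

```bash
cat >> h.py <<'E'
def fit_tube(r0,views=("scene","side")):
    """fit tube in tool plane: params d (grip pos from mid along tube), tilt deg, dz; prints"""
    pass
E
python3 - <<'E'
from h import *
np.set_printoptions(precision=4,suppress=True)
s=robot.sense();p=s['ee_pos'];print(s['t'],p,s['tcp_rot'],s['gripper_width'],s['grip_force'])
a=np.radians(102);h=np.array([np.cos(a),np.sin(a),0])
for n in("scene","side"):
    f=robot.grab_frame(n);q0=proj(f,p)[0];print(n,q0)
    for d in robot.cut_out(f,"tube")[:6]:
        b=d['bbox'];c=np.array([(b[0]+b[2])/2,(b[1]+b[3])/2])
        if np.linalg.norm(c-q0)<50:
            ys,xs=np.nonzero(d['pixels']);v=cv2.fitLine(np.c_[xs,ys].astype(np.float32),cv2.DIST_L2,0,.01,.01).ravel()
            print(round(d['confidence'],2),b,v,len(xs))
    for tl in(35,40,45,50,55):
        u=h*np.cos(np.radians(tl))+[0,0,np.sin(np.radians(tl))]
        q=proj(f,[p-u*.075,p+u*.075]);print(tl,q.ravel(),(q[1]-q[0])/np.linalg.norm(q[1]-q[0]))
E
```

```text
22.1 [0.5019 0.0641 0.2207] [-179.9413   -0.0051  101.9003] 0.021651824300888408 58.87163291685283
scene [269.49   139.8441]
0.72 [285.5, 128.9, 298.1, 169.6] [  0.0452  -0.999  290.6131 146.1016] 305
0.49 [252.5, 122.1, 287.7, 159.7] [  0.6933  -0.7207 263.6096 145.2851] 228
35 [251.1077 157.5902 288.1283 121.8508] [ 0.7194 -0.6945]
40 [252.3469 158.5629 286.9971 120.7278] [ 0.6754 -0.7375]
45 [253.7061 159.3882 285.7225 119.7443] [ 0.6283 -0.778 ]
50 [255.1741 160.0618 284.3133 118.9095] [ 0.5779 -0.8161]
55 [256.7393 160.5802 282.7793 118.2318] [ 0.5238 -0.8518]
side [281.4354 174.7576]
0.8 [276.6, 163.8, 290.2, 183.4] [  0.215   -0.9766 283.4402 172.6794] 209
35 [280.3288 172.945  282.7506 176.9121] [0.521  0.8535]
40 [280.3485 175.7588 282.7283 173.5665] [ 0.7355 -0.6775]
45 [280.3758 178.5652 282.6952 170.2303] [ 0.2681 -0.9634]
50 [280.4105 181.3478 282.6517 166.936 ] [ 0.1537 -0.9881]
55 [280.4525 184.0905 282.5982 163.7154] [ 0.1047 -0.9945]
```

Grip is good: tilt is about 43° and the tube is held near its middle. I'll carry it to the labeller.

>>> {"fn": "drive_tool", "kwargs": {
  "motion": [
    [[-30,-2,0],0,0],
    [[-45,-4,0],0,0],
    [[-48,-4,0],0,0],
    [[-48,-4,0],0,0],
    [[-48,-4,0],0,0],
    [[-48,-4,0],0,0],
    [[-46,-4,0],0,0],
    [[0,0,0],7,0],
    [[0,0,0],6.7,0],
    [[0,0,0],0,0]
  ]
}}

```text
t: 23.55
ee_pos: [0.541, -0.2475, 0.2204]
tcp_rot: [-179.9, -0.0, 88.3]
wrist_force: [-0.3, 0.8, -0.6]
gripper_width: 0.0218
grip_force: 58.9
```

>>> {"fn": "drive_tool", "kwargs": {
  "motion": [
    [[0,0,20],0,0],
    [[0,0,20],0,0],
    [[0,0,10],0,0],
    [[0,0,0],0,0],
    [[0,0,0],0,0]
  ]
}}

```text
t: 24.18
ee_pos: [0.5419, -0.2476, 0.1722]
tcp_rot: [179.9, 0.0, 88.2]
wrist_force: [-0.5, -0.0, 0.2]
gripper_width: 0.0217
grip_force: 58.9
```

```bash
python3 - <<'E'
from h import *
np.set_printoptions(precision=4,suppress=True)
s=robot.sense();p=s['ee_pos'];print(s['t'],p,s['tcp_rot'],s['gripper_width'],s['wrist_force'])
f=robot.grab_frame("scene");q0=proj(f,p)[0];print(q0)
a=np.radians(88.3);h=np.array([np.cos(a),np.sin(a),0])
for d in robot.cut_out(f,"tube")[:8]:
    b=d['bbox'];c=np.array([(b[0]+b[2])/2,(b[1]+b[3])/2])
    if np.linalg.norm(c-q0)<60:
        ys,xs=np.nonzero(d['pixels']);v=cv2.fitLine(np.c_[xs,ys].astype(np.float32),cv2.DIST_L2,0,.01,.01).ravel();print(round(d['confidence'],2),b,v)
for tl in(35,40,45,50):
    u=h*np.cos(np.radians(tl))+[0,0,np.sin(np.radians(tl))]
    q=proj(f,[p-u*.075,p+u*.075]);print(tl,q.ravel(),(q[1]-q[0])/np.linalg.norm(q[1]-q[0]))
E
```

```text
24.175 [ 0.5419 -0.2476  0.1722] [179.9312   0.0296  88.2318] 0.021687575150261033 [-0.4997 -0.0425  0.2439]
[167.2807 180.7334]
0.63 [147.7, 160.5, 187.2, 196.5] [  0.6889  -0.7249 166.5447 179.1734]
35 [147.9339 195.5892 187.2189 165.4233] [ 0.7931 -0.609 ]
40 [149.653  196.6659 185.5647 164.2075] [ 0.7419 -0.6705]
45 [151.4929 197.6172 183.7578 163.1124] [ 0.683  -0.7304]
50 [153.4392 198.4374 181.8111 162.1479] [ 0.6159 -0.7878]
```

>>> {"fn": "drive_tool", "kwargs": {
  "motion": [
    [[-6,0,0],0,0],
    [[-5,0,3],0,0],
    [[0,0,4],0,0],
    [[0,0,3],0,0],
    [[0,0,0],0,0]
  ]
}}

```text
t: 24.9
ee_pos: [0.5407, -0.2582, 0.1608]
tcp_rot: [-179.9, -0.0, 88.2]
wrist_force: [0.3, -0.2, -0.7]
gripper_width: 0.0218
grip_force: 58.9
```

>>> {"fn": "drive_tool", "kwargs": {
  "motion": [
    [[0,0,2],0,0],
    [[0,0,2],0,0],
    [[0,0,0],0,0]
  ]
}}

```text
t: 25.28
ee_pos: [0.5409, -0.2583, 0.1572]
tcp_rot: [-180.0, -0.0, 88.2]
wrist_force: [0.1, 0.3, -0.6]
gripper_width: 0.0218
grip_force: 58.9
```

>>> {"fn": "drive_tool", "kwargs": {
  "motion": [
    [[0,0,2],0,0],
    [[0,0,1],0,0],
    [[0,0,0],0,0]
  ]
}}

```text
t: 25.65
ee_pos: [0.5415, -0.2585, 0.1547]
tcp_rot: [179.9, 0.0, 88.2]
wrist_force: [1.2, 0.2, 0.6]
gripper_width: 0.022
grip_force: 59.1
```

>>> {"fn": "drive_tool", "kwargs": {
  "motion": [
    [[0,0,2],0,0],
    [[0,0,1],0,0],
    [[0,0,0],0,0]
  ]
}}

```text
t: 26.02
ee_pos: [0.5418, -0.2578, 0.1524]
tcp_rot: [179.9, -0.0, 88.2]
wrist_force: [-0.1, 3.2, 6.0]
gripper_width: 0.0219
grip_force: 60.0
```

>>> {"fn": "drive_tool", "kwargs": {
  "motion": [
    [[3,0,2.5],0,0],
    [[3,0,2.5],0,0],
    [[3,0,3],0,0],
    [[2.5,0,3],0,0],
    [[2.5,0,3.5],0,0],
    [[2,0,3.5],0,0],
    [[0,0,0],0,0]
  ]
}}

```text
t: 26.9
ee_pos: [0.5417, -0.2418, 0.1333]
tcp_rot: [180.0, -0.0, 88.2]
wrist_force: [0.7, 3.1, 5.6]
gripper_width: 0.022
grip_force: 59.0
```

```bash
cat > lk.py <<'E'
from h import *
np.set_printoptions(precision=4,suppress=True)
s=robot.sense();p=s['ee_pos'];print(s['t'],p,s['wrist_force'],s['ft_torque'])
f=robot.grab_frame("scene");q0=proj(f,p)[0];print(q0)
a=np.radians(88.3);h=np.array([np.cos(a),np.sin(a),0])
for d in robot.cut_out(f,"tube")[:8]:
    b=d['bbox'];c=np.array([(b[0]+b[2])/2,(b[1]+b[3])/2])
    if np.linalg.norm(c-q0)<60:
        ys,xs=np.nonzero(d['pixels']);v=cv2.fitLine(np.c_[xs,ys].astype(np.float32),cv2.DIST_L2,0,.01,.01).ravel();print(round(d['confidence'],2),b,v)
for tl in(0,10,20,30,40):
    u=h*np.cos(np.radians(tl))+[0,0,np.sin(np.radians(tl))]
    q=proj(f,[p-u*.075,p+u*.075]);print(tl,q.ravel(),(q[1]-q[0])/np.linalg.norm(q[1]-q[0]))
E
python3 lk.py
```

```text
26.9 [ 0.5417 -0.2418  0.1333] [0.6687 3.0872 5.5858] [ 0.4228 -0.2365  0.0916]
[171.2726 190.4448]
0.82 [145.4, 173.1, 193.6, 203.7] [  0.8739  -0.4861 170.821  187.8568]
0 [144.9247 194.9249 197.1469 186.0451] [ 0.9858 -0.1676]
10 [146.1408 198.1593 196.2931 182.7644] [ 0.956  -0.2934]
20 [148.1003 201.116  194.6636 179.6728] [ 0.9083 -0.4183]
30 [150.7294 203.7122 192.2926 176.8694] [ 0.84   -0.5425]
40 [153.9376 205.8787 189.2394 174.4484] [ 0.7469 -0.665 ]
```

>>> {"fn": "drive_tool", "kwargs": {
  "motion": [
    [[-0.5,0,3.5],0,0],
    [[-0.5,0,3.5],0,0],
    [[-0.5,0,3.5],0,0],
    [[-0.5,0,3.5],0,0],
    [[-0.5,0,3],0,0],
    [[-0.5,0,3],0,0],
    [[0,0,0],0,0]
  ]
}}

```text
t: 27.88
ee_pos: [0.5413, -0.2457, 0.1131]
tcp_rot: [-180.0, 0.0, 88.2]
wrist_force: [1.0, 2.9, 4.3]
gripper_width: 0.0217
grip_force: 59.0
```

```bash
python3 lk.py
```

```text
27.875 [ 0.5413 -0.2457  0.1131] [1.0059 2.8704 4.2643] [ 0.1447 -0.2116  0.0471]
[170.9027 195.721 ]
0.85 [142.1, 181.4, 195.9, 203.5] [  0.9492  -0.3148 168.1218 193.8161]
0 [144.8173 200.2038 196.524  191.318 ] [ 0.9856 -0.1694]
10 [146.0219 203.3698 195.6745 188.1057] [ 0.9559 -0.2938]
20 [147.9627 206.2617 194.0571 185.0818] [ 0.9087 -0.4175]
30 [150.5667 208.798  191.706  182.3435] [ 0.8411 -0.5409]
40 [153.7444 210.9114 188.68   179.9826] [ 0.7487 -0.6629]
```

>>> {"fn": "drive_tool", "kwargs": {
  "motion": [
    [[-0.5,0,2],0,0],
    [[-0.5,0,2],0,0],
    [[0,0,2],0,0],
    [[0,0,0],0,0]
  ]
}}

```text
t: 28.48
ee_pos: [0.5414, -0.2461, 0.107]
tcp_rot: [-180.0, -0.0, 88.2]
wrist_force: [2.2, 4.3, 3.5]
gripper_width: 0.0214
grip_force: 58.3
```

```bash
python3 lk.py
```

```text
28.475 [ 0.5414 -0.2461  0.107 ] [2.2001 4.3389 3.461 ] [ 0.6249 -0.4272  0.1378]
[171.0599 197.2775]
0.3 [115.6, 204.4, 124.9, 213.0] [  0.9712  -0.2383 119.5    206.5   ]
0 [145.0548 201.7608 196.6038 192.8738] [ 0.9855 -0.1699]
10 [146.2542 204.9068 195.7573 189.6815] [ 0.9558 -0.294 ]
20 [148.1876 207.7796 194.1454 186.6776] [ 0.9088 -0.4173]
30 [150.7824 210.2984 191.8019 183.9584] [ 0.8415 -0.5403]
40 [153.9494 212.3962 188.7858 181.6151] [ 0.7494 -0.6621]
```

>>> {"fn": "drive_tool", "kwargs": {
  "motion": [
    [[-1,0,0.5],0,0],
    [[-1,0,0.5],0,0],
    [[-1,0,0],0,0],
    [[0,0,0],0,0]
  ]
}}

```text
t: 29.08
ee_pos: [0.5413, -0.2469, 0.106]
tcp_rot: [-180.0, -0.3, 88.3]
wrist_force: [1.7, 9.6, 4.0]
gripper_width: 0.0208
grip_force: 57.7
```

```bash
python3 lk.py|head -4; python3 - <<'E'
from h import *
np.set_printoptions(precision=4,suppress=True)
W=robot.grab_frame("wrist")
for l in ("tube","tube_cap"):
  for d in robot.cut_out(W,l)[:3]:print(l,d['confidence'],d['bbox'])
g=cv2.cvtColor(W['image'],cv2.COLOR_RGB2GRAY)
y0,y1,x0,x1=110,330,180,340
sub=cv2.resize(g[y0:y1,x0:x1],None,fx=.5,fy=.25,interpolation=cv2.INTER_AREA)
for i,r in enumerate(sub): print(y0+4*i,''.join(" .:-=+*#%@"[min(9,v//26)] for v in r))
C=np.array([.5419,-.2525,.107]);print(proj(W,[C+[0,.075,.0145],C+[0,.075,0],C+[0,.053,.0125],C-[0,.075,0],C-[0,.075,-.014]]))
E
```

```text
29.075 [ 0.5413 -0.2469  0.106 ] [1.682  9.6035 3.9532] [ 1.9194 -0.4145  0.1193]
[170.8354 197.5693]
0.92 [142.8, 187.4, 193.2, 201.9] [  0.9696  -0.2448 169.4845 195.6025]
0 [144.8403 202.0531 196.3696 193.165 ] [ 0.9854 -0.17  ]
tube 0.98 [229.3, 116.8, 287.7, 334.3]
tube_cap 0.74 [230.0, 116.2, 291.2, 336.9]
110 ********************************************************************************
114 ********************************++++++++++++++++********************************
118 ************************++++++++++++++++++++++++++++++**************************
122 ************************+++*****##################***+**************************
126 ************************+++****###################***+**************************
130 ************************+++****###################***+**************************
134 ************************+++***####################**++**************************
138 ************************+++****###################**++**************************
142 ************************+++***###################***++**************************
146 *****************
[... 3294 characters left out ...]
302 ..........................:...-===++++++++++++====:..:......................::.:
306 ..............................-===++++++++++++====:...........................::
310 ..............................:===++++++++++++====:.............................
314 ..............................:====+++++++++++====:.............................
318 ..............................:====+++++++++++====:.............................
322 ..............................:====+++++++++++====:.............................
326 .........................:-----====+++++++++++======--:.........................
[[256.0828 120.3417]
 [256.4005 118.6077]
 [257.6133 166.0694]
 [263.7686 349.4545]
 [264.1018 368.2768]]
```

Foot is on the end stop: y force reached 9.6 N. Tilt is still about 6°, so I'll ease off the push a little and press flatter.

>>> {"fn": "drive_tool", "kwargs": {
  "motion": [
    [[1.5,0,1],0,0],
    [[0,0,1],0,0],
    [[0,0,1],0,0],
    [[0,0,0],0,0]
  ]
}}

```text
t: 29.82
ee_pos: [0.5415, -0.2472, 0.1038]
tcp_rot: [180.0, -0.1, 88.2]
wrist_force: [1.5, 6.9, 6.0]
gripper_width: 0.0201
grip_force: 57.2
```

```bash
python3 lk.py|head -5
```

```text
29.825 [ 0.5415 -0.2472  0.1038] [1.5392 6.9031 5.9874] [ 1.0701 -0.2352  0.0244]
[170.829  198.1763]
0.77 [143.3, 189.3, 194.2, 204.2] [  0.9846  -0.175  167.8224 197.043 ]
0 [144.8597 202.6611 196.3382 193.7709] [ 0.9854 -0.1702]
10 [146.0587 205.7965 195.4912 190.5893] [ 0.9558 -0.294 ]
```

Flat now. I'll relax the push and let go gently.

>>> {"fn": "drive_tool", "kwargs": {
  "motion": [
    [[0.5,0,0],0,0],
    [[0,0,0],0,0.25],
    [[0,0,0],0,0.3],
    [[0,0,0],0,0.35],
    [[0,0,0],0,0.45],
    [[0,0,0],0,0.55],
    [[0,0,0],0,0.55],
    [[0,0,0],0,0.55]
  ]
}}

```text
t: 30.92
ee_pos: [0.5414, -0.2475, 0.1033]
tcp_rot: [-180.0, 0.0, 88.2]
wrist_force: [-0.6, -0.2, -0.8]
gripper_width: 0.0469
grip_force: 0.0
```

>>> {"fn": "drive_tool", "kwargs": {
  "motion": [
    [[0,0,-5],0,0.55],
    [[0,0,-15],0,0.55],
    [[0,0,-30],0,0.6],
    [[0,0,-40],0,1],
    [[0,0,-40],0,1],
    [[0,0,-15],0,1],
    [[0,0,0],0,1],
    [[0,0,0],0,1]
  ]
}}

```text
t: 31.92
ee_pos: [0.5406, -0.2471, 0.2467]
tcp_rot: [-179.8, -0.1, 88.2]
wrist_force: [0.4, -0.2, -0.6]
gripper_width: 0.0854
grip_force: 0.0
```

```bash
python3 - <<'E'
from h import *
np.set_printoptions(precision=4,suppress=True)
s=robot.sense();print(s['t'],s['ee_pos'],s['wrist_force'])
W=robot.grab_frame("wrist");S=robot.grab_frame("scene")
t=np.linspace(0,6.28,60);a=np.radians(-1.5);X=np.array([np.cos(a),np.sin(a),0]);Y=np.array([-np.sin(a),np.cos(a),0])
for n,f in(('W',W),('S',S)):
  for l in("tube","tube_cap"):
    for d in robot.cut_out(f,l)[:4]:
      ys,xs=np.nonzero(d['pixels']);v=cv2.fitLine(np.c_[xs,ys].astype(np.float32),cv2.DIST_L2,0,.01,.01).ravel();print(n,l,round(d['confidence'],2),d['bbox'],v)
  for dy in(0,.005,.01):
    C=np.array([.5419,-.2525,.107])+dy*Y
    q=proj(f,[C+Y*l+r*(np.cos(u)*X+[0,0,np.sin(u)]) for l,r in((-.075,.0125),(.053,.0125),(.053,.0145),(.075,.0145)) for u in t]);e=proj(f,[C-Y*.075,C+Y*.075]);print(dy,n,q.min(0),q.max(0),(e[1]-e[0])/np.linalg.norm(e[1]-e[0]))
for d in robot.cut_out(W,"trigger_top")[:2]:
    b=d['bbox'];print("trig",d['confidence'],b,onz(W,((b[0]+b[2])/2,(b[1]+b[3])/2),.099))
g=cv2.cvtColor(W['image'],cv2.COLOR_RGB2GRAY)
y0,y1,x0,x1=120,310,200,330
sub=cv2.resize(g[y0:y1,x0:x1],None,fx=.5,fy=.25,interpolation=cv2.INTER_AREA)
for i,r in enumerate(sub): print(y0+4*i,''.join(" .:-=+*#%@"[min(9,v//26)] for v in r))
E
```

```text
31.925 [ 0.5406 -0.2471  0.2467] [ 0.3682 -0.2444 -0.6104]
W tube 0.78 [246.6, 108.4, 277.8, 248.1] [  0.0042   1.     261.0616 175.8821]
W tube_cap 0.86 [247.0, 112.0, 277.6, 252.3] [  0.0027   1.     261.0507 175.7041]
0 W [245.9697 109.4185] [275.4276 251.5297] [-0.0036 -1.    ]
0.005 W [245.8698 104.3539] [275.4886 247.4845] [-0.0036 -1.    ]
0.01 W [245.7688  99.0438] [275.5502 243.3997] [-0.0036 -1.    ]
S tube 0.72 [142.3, 189.8, 195.0, 201.6] [  0.9859  -0.1672 167.5025 197.1293]
S tube 0.61 [372.8, 155.8, 388.9, 196.9] [  0.2164  -0.9763 379.2733 174.5916]
S tube 0.53 [325.4, 117.2, 334.0, 146.5] [  0.1187  -0.9929 328.9286 129.0048]
S tube 0.5 [285.0, 127.1, 298.0, 167.0] [  0.0334  -0.9994 290.5592 146.9836]
S tube_cap 0.81 [143.9, 189.6, 195.6, 205.2] [  0.9841  -0.1777 167.3723 196.9978]
S tube_cap 0.78 [323.1, 115.1, 335.7, 148.6] [  0.1237  -0.9923 328.7634 130.3321]
S tube_cap 0.59 [288.2, 128.6, 298.5, 167.5] [  0.0334  -0.9994 290.4774 147.2613]
S tube_cap 0.54 [373.7, 155.9, 384.6, 198.9] [  0.2276  -0.9738 379.1879 174.974 ]
0 S [141.9882 188.4917] [195.3341 206.6
[... 2942 characters left out ...]

272 ++++=============-::-=========++*+-:-+***************************
276 +++++============-:-==---------=+*+--+++++**+++**+*+*+***+**+****
280 ++++++===========-:-----======---++=-++++++**++***+**************
284 ++++++*++++++=====----============+-+++++++++*+++++*+*+*****+****
288 +++++*********+***+=---============+***+*************************
292 +++++***************+============++*+*+*****+********************
296 ++++++++++++++++++++++==========+++++++++++++++++++++++++++++++++
300 +++++++++++++++++++++++++===+++++++++++++++++++++++++++++++++++++
304 +++++++++++++++++++++++++++++++++++++++++++++++++++++++++++++++++
308 +++++++++++++++++++++++++++++++++++++++++++++++++++++++++++++++++
```

The tube is seated: its edges match the seat to about 1 mm and the foot shows at the stop plate. Trigger ≈ (0.529, -0.390). I'll close the fingers and go above it.

>>> {"fn": "drive_tool", "kwargs": {
  "motion": [
    [[-35,-2,0],0,0],
    [[-36,-2,0],0,0],
    [[-36,-2,0],0,0],
    [[-36,-1,0],0,0],
    [[0,0,40],0,0],
    [[0,0,40],0,0],
    [[0,0,35],0,0],
    [[0,0,8],0,0],
    [[0,0,0],0,0],
    [[0,0,0],0,0]
  ]
}}

```text
t: 33.52
ee_pos: [0.5311, -0.3909, 0.1276]
tcp_rot: [179.8, 0.1, 88.2]
wrist_force: [0.5, -0.0, 0.2]
gripper_width: 0.0001
grip_force: 0.0
```

>>> {"fn": "drive_tool", "kwargs": {
  "motion": [
    [[1,-2,4],0,0],
    [[0,0,4],0,0],
    [[0,0,4],0,0],
    [[0,0,2],0,0],
    [[0,0,0],0,0],
    [[0,0,0],0,0]
  ]
}}

```text
t: 34.28
ee_pos: [0.528, -0.3891, 0.1114]
tcp_rot: [180.0, 0.0, 88.2]
wrist_force: [0.2, -0.7, 0.8]
gripper_width: 0.0003
grip_force: 0.0
```

>>> {"fn": "drive_tool", "kwargs": {
  "motion": [
    [[0,0,2],0,0],
    [[0,0,1],0,0],
    [[0,0,0],0,0]
  ]
}}

```text
t: 34.65
ee_pos: [0.5278, -0.389, 0.1082]
tcp_rot: [-180.0, -0.0, 88.2]
wrist_force: [0.6, -0.6, -1.0]
gripper_width: -0.0001
grip_force: 0.0
```

>>> {"fn": "drive_tool", "kwargs": {
  "motion": [
    [[0,0,1],0,0],
    [[0,0,0],0,0],
    [[0,0,0],0,0]
  ]
}}

```text
t: 35.02
ee_pos: [0.528, -0.3891, 0.1074]
tcp_rot: [180.0, 0.0, 88.2]
wrist_force: [0.4, -0.4, 0.1]
gripper_width: -0.0
grip_force: 0.0
```

```bash
python3 - <<'E'
from h import *
np.set_printoptions(precision=3,suppress=True)
F=[]
for i in range(6):
    W=robot.grab_frame("wrist");s=robot.sense();F.append(np.r_[s['wrist_force'],s['ft_torque'],s['ee_pos'][2]])
print(np.mean(F,0))
E
```

```text
[-0.104  0.227 -0.117 -0.019 -0.001 -0.008  0.107]
```

>>> {"fn": "drive_tool", "kwargs": {
  "motion": [
    [[0,0,1],0,0],
    [[0,0,1],0,0],
    [[0,0,0],0,0],
    [[0,0,0],0,0]
  ]
}}

```text
t: 35.83
ee_pos: [0.528, -0.3891, 0.1054]
tcp_rot: [-180.0, -0.0, 88.2]
wrist_force: [1.1, -0.3, 0.0]
gripper_width: -0.0001
grip_force: 0.0
```

```bash
cat > ff.py <<'E'
from h import *
np.set_printoptions(precision=3,suppress=True)
F=[]
for i in range(5):
    W=robot.grab_frame("wrist");s=robot.sense();F.append(np.r_[s['wrist_force'],s['ft_torque'],s['ee_pos']])
print(s['t'],np.mean(F,0))
if __import__('sys').argv[1:]:
    g=cv2.cvtColor(W['image'],cv2.COLOR_RGB2GRAY);p=s['ee_pos']
    print(proj(W,[p+[0,0,-.014],[.529,-.390,.099],[.529,-.373,.099]]))
    y0,y1,x0,x1=180,330,200,320
    sub=cv2.resize(g[y0:y1,x0:x1],None,fx=.5,fy=.25,interpolation=cv2.INTER_AREA)
    for i,r in enumerate(sub): print(y0+4*i,''.join(" .:-=+*#%@"[min(9,v//26)] for v in r))
E
python3 ff.py 1
```

```text
36.075 [-0.146  0.292 -0.084 -0.019  0.027  0.013  0.528 -0.389  0.105]
[[259.277 229.676]
 [260.998 236.353]
 [260.146 210.417]]
180 ************************************************************
184 ****************************+*+++***************************
188 *********************++=--::::::::--=++*********************
192 ******************+=-:::::::::::::::::::=+******************
196 ****************+-::::::---=======---:::::-=****************
200 **************+-::::-=++************++=-::::-+**************
204 ************++-:::-+********************+=:::-+*************
208 *******+++++=::::=+****++++++++++++*******+=:::+************
212 *****+======-::-=========----------==+******=::-************
216 *++=========:::======------========---=+*****=::+***********
220 ===========-::-=====-----------========-=++**+-:=++++*******
224 ===========-::-===-----------------=====--===+-::========+++
228 ============::-==------------::--------===-===::-===========
232 ============-:-==-------=----..------------===::============
236 =============::-=-----------:..:------------=-:-========
[... 799 characters left out ...]
..................................................
292 ............................................................
296 ............................................................
300 ............................................................
304 ............................::::............................
308 ...........................:++++:...........................
312 ...........................-+***-...........................
316 ...........................-+***-...........................
320 ...........................-+***-...........................
324 ...........................=****=...........................
328 ..........................:+****+...........................
```

>>> {"fn": "drive_tool", "kwargs": {
  "motion": [
    [[4,0,0],0,0],
    [[0,0,1],0,0],
    [[0,0,1],0,0],
    [[0,0,0],0,0],
    [[0,0,0],0,0]
  ]
}}

```text
t: 36.7
ee_pos: [0.5281, -0.3851, 0.1034]
tcp_rot: [180.0, 0.0, 88.2]
wrist_force: [1.4, -0.6, 0.6]
gripper_width: 0.0004
grip_force: 0.0
```

```bash
python3 ff.py
```

```text
36.95 [-0.231 -0.441 -0.01  -0.005  0.005 -0.024  0.528 -0.385  0.103]
```

>>> {"fn": "drive_tool", "kwargs": {
  "motion": [
    [[0,0,1],0,0],
    [[0,0,1],0,0],
    [[0,0,0],0,0],
    [[0,0,0],0,0]
  ]
}}

```text
t: 37.45
ee_pos: [0.5281, -0.3851, 0.1014]
tcp_rot: [-180.0, 0.0, 88.2]
wrist_force: [-1.0, 0.8, -1.2]
gripper_width: 0.0
grip_force: 0.0
```

```bash
python3 ff.py 1
```

```text
37.7 [-0.14  -0.051 -0.04  -0.009  0.015  0.01   0.528 -0.385  0.101]
[[259.268 229.683]
 [261.024 245.417]
 [260.16  219.355]]
180 ************************************************************
184 ************************************************************
188 ************************************************************
192 **************************++++++++**************************
196 *********************+=--:::::::::::-==+********************
200 *****************++-::::::::::::::::::::-=******************
204 ***************+-:::::::--========---::::::-+***************
208 **********++++=-::::-=++*************+=-:::::=**************
212 ****++=======-::::-===+++++*************+=-:::=*************
216 **+=========-::::=============+++++********=:::=************
220 +===========:::-=========----------===******+:::=++*********
224 ============:::======---:-------------=++++++-::-=====++++++
228 ===========-::-====--:-------::----------=====:::===========
232 ===========-.:====-:------=--.:-====-------===-::===========
236 ===========-::===---------=-:..--=-=-------===-:-=========
[... 797 characters left out ...]
..................................................
292 ............................................................
296 ............................................................
300 ............................................................
304 ............................::::............................
308 ...........................:+**+:...........................
312 ...........................-+**+-...........................
316 ...........................-+***-...........................
320 ...........................-****-...........................
324 ...........................=+***=...........................
328 ..........................:+****+:..........................
```

>>> {"fn": "drive_tool", "kwargs": {
  "motion": [
    [[0,0,1],0,0],
    [[0,0,1],0,0],
    [[0,0,0],0,0]
  ]
}}

```text
t: 38.08
ee_pos: [0.528, -0.385, 0.0992]
tcp_rot: [-180.0, -0.0, 88.2]
wrist_force: [-0.5, 0.3, 0.0]
gripper_width: -0.0
grip_force: 0.0
```

```bash
python3 ff.py; python3 - <<'E'
from h import *
W=robot.grab_frame("wrist")
for z in(.087,.093,.099): q=proj(W,[[.528-.017,-.385,z],[.528+.017,-.385,z],[.528,-.385+.017,z]]);print(z,q.round(1).tolist())
E
```

```text
38.325 [-0.181 -0.164 -0.188  0.005 -0.013 -0.001  0.528 -0.385  0.099]
0.087 [[232.1, 231.4], [286.1, 229.8], [258.2, 205.3]]
0.093 [[231.2, 235.7], [287.0, 234.1], [258.2, 208.9]]
0.099 [[230.3, 240.4], [288.0, 238.7], [258.2, 212.7]]
```

>>> {"fn": "drive_tool", "kwargs": {
  "motion": [
    [[2,0,1],0,0],
    [[0,0,1],0,0],
    [[0,0,0],0,0]
  ]
}}

```text
t: 38.75
ee_pos: [0.5281, -0.383, 0.0973]
tcp_rot: [-180.0, -0.0, 88.2]
wrist_force: [-0.4, 0.5, 0.2]
gripper_width: -0.0002
grip_force: 0.0
```

```bash
python3 ff.py 1
```

```text
39.0 [-0.004  0.111 -0.345 -0.027 -0.002 -0.003  0.528 -0.383  0.097]
[[259.26  229.697]
 [261.067 251.747]
 [260.186 225.365]]
180 ***************************######################***********
184 ************************************************************
188 ************************************************************
192 ************************************************************
196 ***************************++++++***************************
200 *********************+==--:::::::::-==++********************
204 ******************+-::::::::::::::::::::-+******************
208 *************+==--::::::::---------::::::::=+***************
212 ******++=======::::::--==++********++=--:::::=**************
216 **+==========-:::::-=======+++++++******+-::::=*************
220 ++==========-::::-===============+********+-:::-+***********
224 ============::::===========------===++****+=-:::-=++++******
228 ===========-:::=======------:::-------=======-:::===========
232 ===========:::======--:--=---..--===-::-======-::===========
236 ===========:.:====-::::-----:..--------::-====-::-========
[... 797 characters left out ...]
..................................................
292 ............................................................
296 ............................................................
300 ............................................................
304 ............................::::............................
308 ...........................:++++:...........................
312 ...........................-+**+-...........................
316 ...........................-+**+-...........................
320 ...........................-+***-...........................
324 ...........................=****=...........................
328 ...........................+****+:..........................
```

The finger shadow is closing on the tips, so there is no contact yet, only 2–4 mm left. I'll keep going in small steps.

>>> {"fn": "drive_tool", "kwargs": {
  "motion": [
    [[1,0,1],0,0],
    [[0,0,1],0,0],
    [[0,0,0],0,0]
  ]
}}

```text
t: 39.38
ee_pos: [0.5281, -0.382, 0.0952]
tcp_rot: [-180.0, -0.0, 88.2]
wrist_force: [0.0, -0.1, -0.5]
gripper_width: 0.0001
grip_force: 0.0
```

```bash
python3 ff.py
```

```text
39.625 [-0.003 -0.054 -0.149 -0.007 -0.022  0.021  0.528 -0.382  0.095]
```

>>> {"fn": "drive_tool", "kwargs": {
  "motion": [
    [[0,0,1],0,0],
    [[0,0,1],0,0],
    [[0,0,0],0,0]
  ]
}}

```text
t: 40.0
ee_pos: [0.5281, -0.382, 0.0932]
tcp_rot: [-180.0, -0.0, 88.2]
wrist_force: [-0.1, 0.0, -0.1]
gripper_width: -0.0001
grip_force: 0.0
```

```bash
python3 ff.py
```

```text
40.25 [-0.158  0.168 -0.001 -0.001 -0.011 -0.     0.528 -0.382  0.093]
```

>>> {"fn": "drive_tool", "kwargs": {
  "motion": [
    [[0,0,1],0,0],
    [[0,0,1],0,0],
    [[0,0,0],0,0]
  ]
}}

```text
t: 40.62
ee_pos: [0.5282, -0.3821, 0.0915]
tcp_rot: [180.0, 0.0, 88.2]
wrist_force: [-0.4, -0.0, 1.6]
gripper_width: 0.0003
grip_force: 0.5
```

```bash
python3 ff.py 1
```

```text
40.875 [-0.28   0.094  0.987  0.029 -0.005 -0.021  0.528 -0.382  0.092]
[[259.28  229.682]
 [261.04  258.551]
 [260.129 231.497]]
180 **************************#%%%%%%%%%%%%%%%%%%%%%%#**********
184 ***************************######################***********
188 ************************************************************
192 ************************************************************
196 ************************************************************
200 ************************************************************
204 *********************++=--::::::::--=++*********************
208 *************+++++==::::::::::::::::::::-+******************
212 *******++++++===-:::::::::::----::::::::::-=+***************
216 ****+=========-:::::::---===+++++++==--::::::=**************
220 +============-:::::-=============+*****+=-::::-+************
224 ============-::::-==================+*****+-::::=+++++******
228 ===========-:::-============----======+***+=-:::-======+++++
232 ===========:.:-============--::---======++===-:::-==========
236 ===========:.:======--:---=-:..:-=-=-::-======-::-======
[... 799 characters left out ...]
..................................................
292 ............................................................
296 ............................................................
300 ............................................................
304 ............................::::............................
308 ...........................:++++:...........................
312 ...........................-++++-...........................
316 ...........................-+**+-...........................
320 ...........................-+**+-...........................
324 ...........................=+***=...........................
328 ..........................:+****+:..........................
```

Contact: 1 N at TCP z ≈ 0.092. Now for the halfway stop.

>>> {"fn": "drive_tool", "kwargs": {
  "motion": [
    [[0,0,2],0,0],
    [[0,0,2],0,0],
    [[0,0,1],0,0],
    [[0,0,0],0,0]
  ]
}}

```text
t: 41.38
ee_pos: [0.5283, -0.3822, 0.0865]
tcp_rot: [180.0, 0.0, 88.2]
wrist_force: [-0.1, -0.9, 3.3]
gripper_width: 0.0001
grip_force: 1.4
```

```bash
python3 ff.py
```

```text
41.625 [-0.04   0.002  2.697  0.049  0.022 -0.01   0.528 -0.382  0.087]
```

>>> {"fn": "drive_tool", "kwargs": {
  "motion": [
    [[0,0,1],0,0],
    [[0,0,0],0,0],
    [[0,0,0],0,0]
  ]
}}

```text
t: 42.0
ee_pos: [0.5283, -0.3821, 0.0861]
tcp_rot: [180.0, 0.0, 88.2]
wrist_force: [-0.2, 1.2, 7.0]
gripper_width: -0.0003
grip_force: 2.8
```

```bash
python3 ff.py
```

```text
42.25 [-0.96   0.865  6.202  0.182  0.213  0.016  0.528 -0.382  0.086]
```

At the halfway stop (6.2 N). I'll dwell, press fully, hold briefly and release.

>>> {"fn": "drive_tool", "kwargs": {
  "motion": [
    [[0,0,0],0,0],
    [[0,0,0],0,0],
    [[0,0,0],0,0],
    [[0,0,0],0,0],
    [[0,0,0],0,0],
    [[0,0,0],0,0],
    [[0,0,0],0,0],
    [[0,0,0],0,0]
  ]
}}

```text
t: 43.25
ee_pos: [0.5283, -0.3822, 0.0862]
tcp_rot: [180.0, 0.0, 88.2]
wrist_force: [-1.5, 1.5, 5.6]
gripper_width: 0.0002
grip_force: 2.8
```

>>> {"fn": "drive_tool", "kwargs": {
  "motion": [
    [[0,0,2],0,0],
    [[0,0,2],0,0],
    [[0,0,2],0,0],
    [[0,0,1],0,0],
    [[0,0,0],0,0],
    [[0,0,0],0,0]
  ]
}}

```text
t: 44.0
ee_pos: [0.5284, -0.3822, 0.0803]
tcp_rot: [179.9, 0.0, 88.2]
wrist_force: [-3.0, 2.2, 10.1]
gripper_width: -0.0002
grip_force: 5.2
```

```bash
python3 ff.py
```

```text
44.25 [-2.447  2.269 10.457  0.437  0.543 -0.015  0.528 -0.382  0.08 ]
```

>>> {"fn": "drive_tool", "kwargs": {
  "motion": [
    [[0,0,1],0,0],
    [[0,0,0],0,0],
    [[0,0,0],0,0],
    [[0,0,-4],0,0],
    [[0,0,-8],0,0],
    [[0,0,-15],0,0],
    [[0,0,-30],0,0],
    [[0,0,-40],0,0],
    [[0,0,-30],0,0],
    [[0,0,0],0,0]
  ]
}}

```text
t: 45.5
ee_pos: [0.5295, -0.3831, 0.2078]
tcp_rot: [179.7, 0.2, 88.2]
wrist_force: [-0.1, 0.0, -0.4]
gripper_width: -0.0004
grip_force: 0.0
```

```bash
python3 - <<'E'
from h import *
np.set_printoptions(precision=4,suppress=True)
S=robot.grab_frame("scene");W=robot.grab_frame("wrist");s=robot.sense();print(s['t'],s['ee_pos'],s['wrist_force'])
for d in robot.cut_out(S,"tube")[:3]:
    ys,xs=np.nonzero(d['pixels']);print(d['confidence'],d['bbox'],cv2.fitLine(np.c_[xs,ys].astype(np.float32),cv2.DIST_L2,0,.01,.01).ravel())
g=cv2.cvtColor(W['image'],cv2.COLOR_RGB2GRAY)[0:220,200:330]
for i,r in enumerate(cv2.resize(g,None,fx=.5,fy=.25,interpolation=cv2.INTER_AREA)): print(4*i,''.join(" .:-=+*#%@"[min(9,v//26)] for v in r))
E
```

```text
45.6 [ 0.528 -0.382  0.204] [-0.858   0.2781 -0.6678]
0.96 [141.9, 188.6, 194.0, 202.1] [  0.9843  -0.1767 166.8828 197.0724]
0.88 [371.8, 155.5, 391.3, 195.3] [  0.2215  -0.9752 379.2982 174.6898]
0.66 [324.2, 116.2, 333.8, 144.4] [  0.1056  -0.9944 328.9404 129.1106]
0 ##################*+===+++==*##%%%%%%%%%%%#*++++=+#%#############
4 #################*=========+*##%%%%%%%%%%##*======++#############
8 #################*+==+=++==+*##%%%%%%%%%%##*+++++**##############
12 ##################++++++++++*##%%%%%%%%%%##+++++*################
16 ###################**+++++++*##%%%%%%%%%%##**####################
20 #########################*++*##%%%%%%%%%%##*#####################
24 #########################*++*##%%%%%%%%%%##*#####################
28 #########################*++*##%%%%%%%%%%##*#####################
32 #########################*++*##%%%%%%%%%%##*#####################
36 #########################*++*##%%%%%%%%%%##*#####################
40 #########################*++*##%%%%%%%%%%#**#####################
44 ##########################++*##%%%%%%%%%%##*#####################
48 ##
[... 2291 characters left out ...]

180 ******************--+**++=========+**#*--+***********************
184 *****************=:+**+==+++++++++==+***-=***********************
188 *#**********+++++--+*===++++++++++++=+**=-***********************
192 +#******++=======-:=======++++++++++++**=-***********************
196 =*****+===========:-=-----====++++++++++-+***********************
200 =+=================-----------=========--=+++********************
204 =+==================-------------------========******************
208 ======================---------------==========******************
212 ==============================================+******************
216 ===============================++++++++++++++++******************
```

The tube is still seated against the stop plate, the trigger is released and the robot is clear, so I'm handing in.

```bash
python3 -c "
from plant import robot
print(robot.sign_off())"
```

```text
the job is handed in; nothing more can be done
None
```

I handed the job in at about 46 s. The long tube lies released on the labeller's rollers with its foot at the end stop; the trigger was held halfway (about 6 N), pressed fully (over 10 N) and let go. No verdict came back, so I can't say it passed.

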